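# Pack the amber jars in the crate and turn its lid over to close it

### The arm

A 6-joint arm with a two-finger parallel gripper is mounted at the origin on the work surface; the furniture and walls round the work are solid. World frame = base frame: x ahead of the robot, y to its left, z up, the work surface at z = 0. Lengths are in m, angles in rad, forces in N, time in s.
With the tool pointing down it reaches from about 0.35 to 0.775 m from the base axis. Payload 5.5 kg.
Tool frame: the origin (TCP) lies midway between the tips of the shut fingers; the grasp point (between the pads) lies 19 mm behind it; z points along the fingers, y is the line along which they close (so a half turn about z gives the same grasp; the last joint's range is limited). The gripper opens to 85 mm and grips with 20 to 120 N. Pads are 22 mm wide; open, the fingers measure 114 mm over their backs; the gripper's body (76 mm by 85 mm) begins 54 mm behind the grasp point. The pads swing forward as they close: fully open they stand 13 mm farther back than shut.
Start: joints at [-1.343, 0.313, 0.046, 1.304, 0, 1.431], TCP at [0.207, -0.537, 0.231] pointing down, gripper open.
Joint ranges: [-2.76, 2.76], [-0.86, 1.69], [-1.03, 1.26], [-2.2, 2.34], [-1.47, 1.5], [-3.14, 3.14]. Speed limits (rad/s): [2.57, 2.57, 3.14, 3.14, 3.14, 3.14].

### API

Orientations are given as a 3x3 rotation matrix whose columns are the frame's x, y, z axes.
In Python, from cell import * gives the robot as it stands.
- The arm moves only by the shell command python3 -m creep 'ROWS' [FORCE]. ROWS is JSON, a list of rows, each an object with "jaw": the opening, from 0 (shut) to 1 (fully open); "slide": the shift along the world's x, y, z in units of 1 m (1.0 is 1 m), a list of three; "delta_rot": the turn, a rotation vector about the world's x, y, z in units of 90 degrees (1.0 is 90 degrees), a list of three. In form: [{"jaw": jaw, "slide": [x, y, z], "delta_rot": [ax, ay, az]}, ...]. A call has exactly 8 rows; each row is the pose to reach, as a shift and turn from the pose commanded when the call began; what a row does not reach only later rows make up. A row lasts 1/8 s, in which the tool goes at most 62.5 mm and 10.7 degrees, less where a joint would pass 70% of its speed; a pose out of reach is approached as far as the arm can. A call with a number of a shift or a turn outside -1 to 1 is refused whole. A call with a gripper value outside its range is refused whole. The fingers move at their own pace and stop on an object; FORCE is the grip in N (left out, the last holds). Time passes only in rows, so rows that repeat a pose let the fingers close, or fill a call up. It gives the time, the measured TCP pose, the force, the opening and the grip force at its end, in the units of the state.
- observe(): the state, without advancing time (a new reading comes with each control period).
- snapshot(name): name is "side" or "top"; returns the picture (400x640x3 uint8, blue, green, red); there is no depth.
- calibration(name): a dict with "intrinsics" (3x3 intrinsics, pixels), "R" (3x3) and "t" (3): a world point X has camera coordinates R X + t. Camera axes: x right, y down, z forward; pixel columns grow to the right and rows downward; lengths in m; the calibration is good to about 2 mm. A picture is of the moment at which its call begins. calibration takes no time and is no camera call.
- sign_off(): hands the job in; it is judged then, once.
The state is a dict: "time": time; "joint_positions": joint angles; "qd": joint speeds; "effort": joint torques, N m; "position": TCP position; "ee_rot": TCP orientation; "contact_force": force on the tool from outside, world axes, zero at the start; "ft_torque": the same for the moment, N m; "opening": finger opening in m; "finger_force": force on a finger pad.
Only numpy, scipy, OpenCV 4.12 (cv2) and the standard library are available. Lean on these libraries where they do the work, as an engineer would, in place of code of your own. Each camera call takes 0.05 s, during which the arm holds its last target. There are 200 camera calls.

### The job

Pack the order: stand every amber jar in front of the robot (not the stock by the carton at the far left of the table) upright in the slatted wooden crate, one to a cell, and then close the crate with its lid. The lid lies wrong side up: turn it over by pushing it up on edge against the backstop board, then lay it on the crate with its cleats down inside, fully seated on both end panels. Leave the label roll and the wax jar where they are.

Things in the scene. Friction and masses are not known exactly. Their poses are not given: they have to be found in the camera images.
- crate: open wooden packing crate fixed to the table, 180 (its x) x 208 (its y) x 98 mm high; origin: centre of its underside. The two end panels (x = +-80 to +-90 mm) are 98 mm high, as are the posts in the four inner corners, 14 x 14 mm; the slatted sides (y = +-98 to +-104 mm) and the cross-shaped divider (4 mm thick) rise only to 39 mm. Floor 6 mm thick
- cell_1 (a point): middle of the floor of a cell of the crate, at (-41, -50, 6) mm in the crate's frame; the cell is 78 (x) x 96 mm (y); axes as the crate's
- cell_2 (a point): middle of the floor of a cell of the crate, at (-41, 50, 6) mm in the crate's frame; the cell is 78 (x) x 96 mm (y); axes as the crate's
- cell_3 (a point): middle of the floor of a cell of the crate, at (41, -50, 6) mm in the crate's frame; the cell is 78 (x) x 96 mm (y); axes as the crate's
- cell_4 (a point): middle of the floor of a cell of the crate, at (41, 50, 6) mm in the crate's frame; the cell is 78 (x) x 96 mm (y); axes as the crate's
- crate_top (a point): centre of the crate at the height of the end panels' tops, 98 mm above its underside; axes as the crate's. On the closed crate the lid's slats rest on the end panels' tops and overhang them by 7 mm, the lid's x along the crate's x (either way round), lid_center 5 mm above this point; the cleats hang inside the end panels and between the corner posts with 4 mm play each way
- backstop_foot (a point): upright wooden board fixed to the table to push against, 240 mm wide, 95 mm high, 16 mm thick. This point is at the foot of its front face (to the robot), half-way along; x points into the board, away from the robot, y along the face, z up
- lid_center (a point): slatted wooden lid, 194 (x) x 208 mm (y), 0.16 to 0.29 kg: three 10 mm thick slats along x with 34 mm gaps between; the middle slat (36 mm wide, the grip) and the outer ones (52 mm) are joined by two cleats on the inner face. This point is the centre of the middle slat, 5 mm from either face; z points out of the inner face: up at the start (lies cleats up before the backstop), down when right
- lid_cleat_a (a point): centre of one cleat of the lid: a bar along y, 160 mm long, 16 mm wide (x), 12 mm high, on the inner face; it lies at (-68, 0, 11) mm from lid_center in the lid's frame; axes as the lid's. This is the end nearer the robot at the start
- lid_cleat_b (a point): centre of the other cleat, like the first, at (68, 0, 11) mm from lid_center in the lid's frame; the end nearer the backstop at the start
- jar_1_center (a point): amber glass jar with a black screw lid, 68 mm in diameter, 78 mm high, 0.165 kg, upright at the start; this point is its centre, 39 mm above its foot; its z axis points up out of the lid. May be absent
- jar_2_center (a point): amber glass jar with a black screw lid, 68 mm in diameter, 78 mm high, 0.165 kg, upright at the start; this point is its centre, 39 mm above its foot; its z axis points up out of the lid. May be absent
- jar_3_center (a point): amber glass jar with a black screw lid, 68 mm in diameter, 78 mm high, 0.165 kg, upright at the start; this point is its centre, 39 mm above its foot; its z axis points up out of the lid. May be absent
- jar_4_center (a point): amber glass jar with a black screw lid, 68 mm in diameter, 78 mm high, 0.165 kg, upright at the start; this point is its centre, 39 mm above its foot; its z axis points up out of the lid. May be absent
- label_roll_center (a point): roll of white stickers lying flat, 66 mm in diameter, 30 mm high; this point is its centre; a bystander
- wax_jar_center (a point): swing-top glass jar half full of pale wax, 93 x 74 x 88 mm; this point is its centre, 44 mm up; a bystander
Things that resemble listed ones, but are neither listed nor needed, are in the scene too. What is shaped like the part that bears jar_4_center but green is not meant.

How it is judged:
By the outcome, as a careful person would: the job done as asked, in the order asked, and still so for the second after the job is handed in, with the robot touching nothing.
Of jar_1, jar_2, jar_3, jar_4 only 2 to 4 are there at a start; the rules pass over those that are not, and their reading is None.
At some moment in a run one of jar_1, jar_2, jar_3, jar_4 may be knocked a few centimetres aside while the robot is not near it.
It also fails if it takes over 210 s, if anything falls off the work surface, if the arm or the gripper's body presses on something with over 40 N, if the wrist force passes 120 N, or if a joint passes its speed limit or range.

## Working session

There is one attempt and no reset: what is moved stays moved. The work goes in short steps, Python scripts to look and compute and a shell command to move; the robot and the scene stay as the last step left them, time stands still between calls to the robot, and variables do not carry over. Pictures are saved under pics/ and viewed, at most 14 in all, crops included, and the job is handed in when it is done.

```bash
mkdir -p pics; ls; python3 - <<'E'
from cell import *
import cv2
for n in ("top","side"):
    cv2.imwrite(f"pics/{n}0.png",snapshot(n))
    c=calibration(n);print(n,c)
print(observe())
E
```

```text
pics
top {'intrinsics': array([[444.05347435,   0.        , 323.06278362],
       [  0.        , 444.05347435, 201.91425258],
       [  0.        ,   0.        ,   1.        ]]), 'R': array([[ 1.57912675e-02, -9.99875284e-01,  2.30394329e-04],
       [-9.77811193e-01, -1.54909428e-02, -2.08914578e-01],
       [ 2.08892092e-01,  3.07374383e-03, -9.77933866e-01]]), 't': array([0.0364098 , 0.48967826, 1.63402269])}
side {'intrinsics': array([[438.78691395,   0.        , 322.13309035],
       [  0.        , 438.78691395, 195.95149853],
       [  0.        ,   0.        ,   1.        ]]), 'R': array([[ 0.98917829, -0.14543296,  0.01937967],
       [-0.06278631, -0.53897898, -0.83997592],
       [ 0.13260542,  0.82966916, -0.5422775 ]]), 't': array([-0.46949305,  0.14840573,  1.74724554])}
{'time': 0.1, 'joint_positions': array([-1.34257917e+00,  3.13933924e-01,  4.50658765e-02,  1.30358800e+00,
       -3.19754659e-05,  1.43118764e+00]), 'qd': array([-2.28333880e-03, -1.65120834e-03,  3.88958434e-03,  4.33315062e-05,
       -1.81208906e-03,  1.27206238e-03]), 'effort': array([ 1.75563633e-03, -4.81727135e+01,  2.99242473e+01,  1.28088307e-02,
       -1.45565773e-04,  2.13517438e-06]), 'position': array([ 0.20663408, -0.53609108,  0.23048221]), 'ee_rot': array([[ 9.33111380e-01,  3.59587246e-01, -4.06642905e-04],
       [ 3.59587421e-01, -9.33110013e-01,  1.60944871e-03],
       [ 1.99294664e-04, -1.64801858e-03, -9.99998622e-01]]), 'contact_force': array([ 0.00607864,  0.66324798, -1.17689517]), 'ft_torque': array([ 0.06177391,  0.01212763, -0.03061568]), 'finger_force': 0.0, 'opening': 0.08540374869603119}
```

View pics/top0.png

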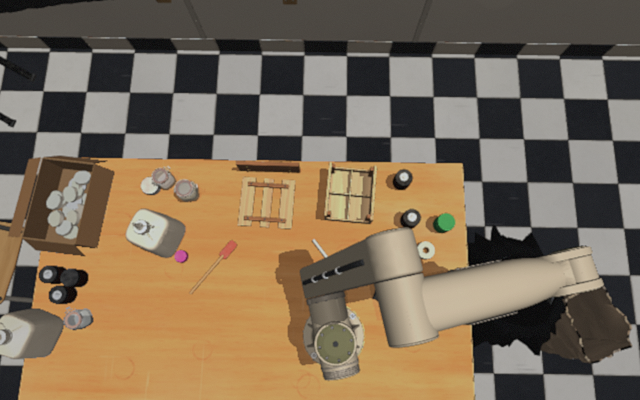

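View pics/side0.png

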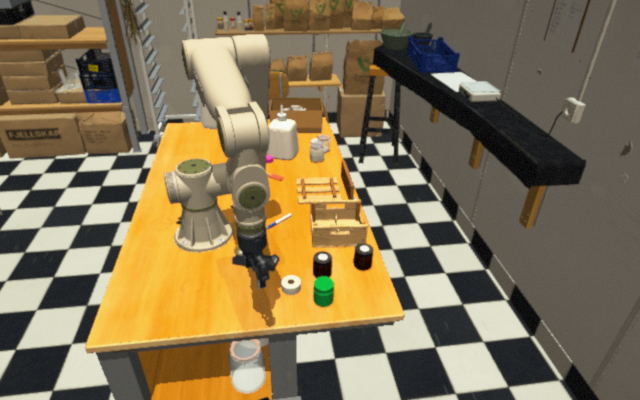

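The top view shows amber jars at about (402,178) and (410,218), with a green look-alike at (444,222). The crate is at (350,193), the lid at (267,203), the backstop at (268,167) and the label roll at (427,250). The stock sits by the carton on the far left, and the side view agrees. Next I'll take enlarged crops.

```bash
cat > h.py <<'E'
from cell import *
import cv2, numpy as np
C={n:calibration(n) for n in ("top","side")}
def ray(n,uv):
    c=C[n];d=c["R"].T@np.linalg.solve(c["intrinsics"],[uv[0],uv[1],1.]);return -c["R"].T@c["t"],d
def plane(n,uv,z):
    o,d=ray(n,uv);return o+d*(z-o[2])/d[2]
def proj(n,X):
    c=C[n];p=c["intrinsics"]@(c["R"]@np.asarray(X,float)+c["t"]);return p[:2]/p[2]
def tri(a,b):
    o1,d1=ray("top",a);o2,d2=ray("side",b)
    s=np.linalg.lstsq(np.c_[d1,-d2],o2-o1,rcond=None)[0];p,q=o1+d1*s[0],o2+d2*s[1];return (p+q)/2,np.linalg.norm(p-q)
def crop(im,x0,y0,x1,y1,k,f):
    cv2.imwrite("pics/"+f,cv2.resize(im[y0:y1,x0:x1],None,fx=k,fy=k,interpolation=cv2.INTER_CUBIC))
E
python3 - <<'E'
from h import *
im=cv2.imread("pics/top0.png");crop(im,225,150,485,270,3,"t0c.png")
im=cv2.imread("pics/side0.png");crop(im,210,150,410,310,4,"s0c.png")
E
```

```text
(no output)
```

View pics/t0c.png

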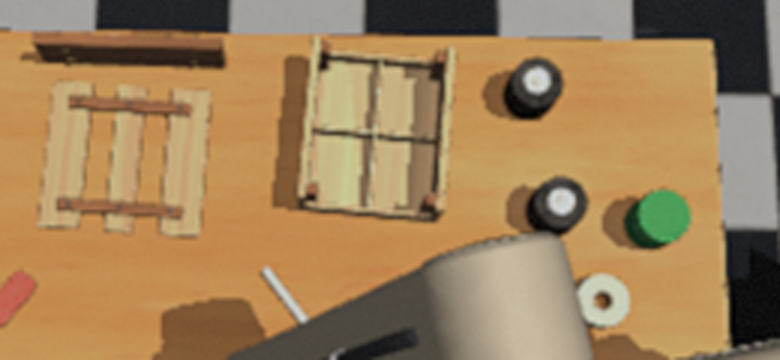

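View pics/s0c.png

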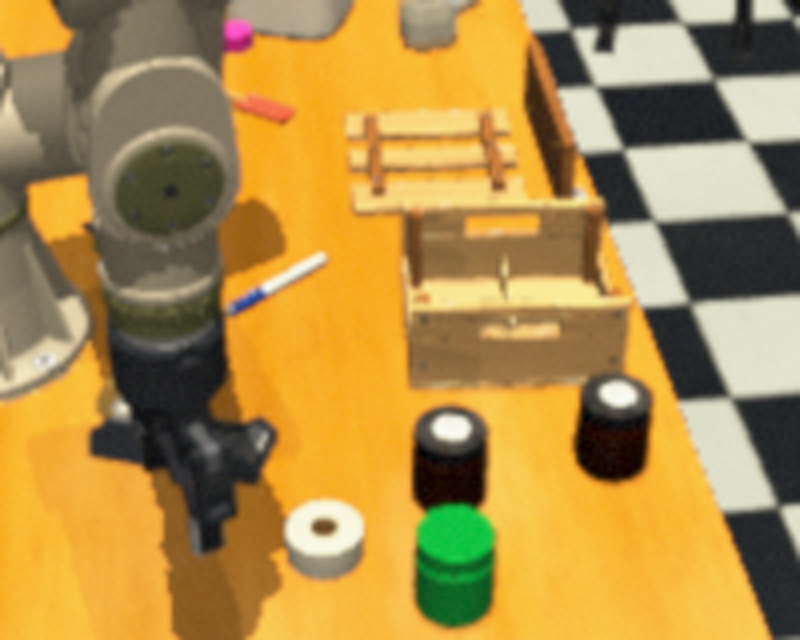

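The crops show two amber jars with white stickers at about (404,177) and (412,217) in the full image. The crate's tall end panels are to the left and right, so its x axis runs along world y. The lid lies cleats up at (267,203) in front of the backstop. Now I'll measure them.

```bash
python3 - <<'E'
from h import *
f=lambda p:(225+(p[0]-1)/3,150+(p[1]-1)/3)
g=lambda p:(210+(p[0]-1.5)/4,150+(p[1]-1.5)/4)
print("crate");
for p in [(318,38),(455,48),(442,218),(300,212)]:print(plane("top",f(p),.098).round(4))
for p in [(628,301),(408,303),(602,203),(408,208)]:print(" side",plane("side",g(p),.098).round(4))
print("lid")
for p in [(53,83),(211,91),(199,237),(38,226)]:print(plane("top",f(p),.01).round(4))
for p in [(346,114),(508,111),(522,198),(352,200)]:print(" side",plane("side",g(p),.01).round(4))
print("back top");
for p in [(36,37),(224,40),(223,66),(37,60)]:print(plane("top",f(p),.095).round(4),plane("top",f(p),.0).round(4))
for p in [(575,150),(530,40),(563,160)]:print(" side",plane("side",g(p),.095).round(4))
print(" side foot",plane("side",g((570,197)),0))
t=cv2.imread("pics/top0.png");s=cv2.imread("pics/side0.png")
for n,im,(x0,y0,x1,y1) in (("top",t,(385,155,430,235)),("side",s,(305,235,380,280))):
    r=im[y0:y1,x0:x1];hsv=cv2.cvtColor(r,cv2.COLOR_BGR2HSV)
    for nm,m in (("white",(hsv[...,1]<60)&(hsv[...,2]>150)),("dark",(hsv[...,2]<75))):
        k,l,st,ce=cv2.connectedComponentsWithStats(m.astype(np.uint8))
        for i in range(1,k):
            if st[i,4]>12:
                uv=ce[i]+[x0,y0];print(n,nm,st[i],uv.round(1),plane(n,uv,.078).round(4))
for uv in [(444,222),(427,250)]:print(plane("top",uv,.078 if uv[0]>440 else .03))
E
```

```text
crate
[0.6318 0.0178 0.098 ]
[ 0.6215 -0.1538  0.098 ]
[ 0.4057 -0.136   0.098 ]
[0.4104 0.0371 0.098 ]
 side [ 0.6196 -0.1514  0.098 ]
 side [ 0.4139 -0.1298  0.098 ]
 side [0.6317 0.0155 0.098 ]
 side [0.434  0.0294 0.098 ]
lid
[0.5919 0.3638 0.01  ]
[0.5843 0.1561 0.01  ]
[0.3909 0.1658 0.01  ]
[0.4019 0.3728 0.01  ]
 side [0.403  0.3714 0.01  ]
 side [0.5975 0.3564 0.01  ]
 side [0.5799 0.166  0.01  ]
 side [0.3916 0.1839 0.01  ]
back top
[0.6284 0.372  0.095 ] [0.6575 0.3917 0.    ]
[0.6283 0.1358 0.095 ] [0.6573 0.1415 0.    ]
[0.5944 0.1361 0.095 ] [0.6214 0.1418 0.    ]
[0.5985 0.3691 0.095 ] [0.6258 0.3886 0.    ]
 side [0.6266 0.1245 0.095 ]
 side [0.6243 0.3756 0.095 ]
 side [0.6097 0.1061 0.095 ]
 side foot [0.63730224 0.1766506  0.        ]
top white [  7   0  38   8 276] [410.7 158.1] [ 0.6595 -0.2878  0.078 ]
top white [15 18  8  8 55] [403.6 176.3] [ 0.5872 -0.2588  0.078 ]
top white [23 58  9  9 60] [411.9 216.6] [ 0.4331 -0.2865  0.078 ]
top white [  0  74  27   6 110] [399.3 232.3] [ 0.3736 -0.2382  0.078 ]
top dark [ 0  0  6  7 42] [387.5 158. ] [ 0.6587 -0.1991  0.078 ]
top dark [  8  15  19  20 191] [401.2 181.4] [ 0.5672 -0.2495  0.078 ]
top dark [ 15  55  20  19 178] [408.7 219.7] [ 0.421 -0.274  0.078]
side white [55 10 10  7 54] [364.2 248. ] [ 0.587  -0.2593  0.078 ]
side white [13 18 10  8 57] [322.4 256.5] [ 0.4319 -0.2869  0.078 ]
side dark [69  0  6 13 42] [377.5 239.3] [ 0.6468 -0.2166  0.078 ]
side dark [ 49  11  18  24 285] [362.3 259.6] [ 0.5661 -0.3196  0.078 ]
side dark [  9  24  17  18 256] [322. 268.] [ 0.422  -0.3447  0.078 ]
[ 0.41452644 -0.40457002  0.078     ]
[ 0.31503531 -0.34940403  0.03      ]
```

```bash
python3 -m creep '[{"jaw":1,"slide":[0.04,0.03,0],"delta_rot":[0,0,0.08]},{"jaw":1,"slide":[0.09,0.065,0],"delta_rot":[0,0,0.17]},{"jaw":1,"slide":[0.14,0.1,0],"delta_rot":[0,0,0.26]},{"jaw":1,"slide":[0.19,0.138,0],"delta_rot":[0,0,0.35]},{"jaw":1,"slide":[0.24,0.175,0],"delta_rot":[0,0,0.45]},{"jaw":1,"slide":[0.29,0.21,0],"delta_rot":[0,0,0.54]},{"jaw":1,"slide":[0.34,0.245,0],"delta_rot":[0,0,0.63]},{"jaw":1,"slide":[0.38,0.277,0],"delta_rot":[0,0,0.712]}]'
python3 - <<'E'
from h import *
t=snapshot("top");s=snapshot("side")
cv2.imwrite("pics/t1.png",t);cv2.imwrite("pics/s1.png",s)
o=observe();print(o["position"],o["ee_rot"].round(3),o["joint_positions"])
crop(s,130,120,430,320,2.6,"s1c.png");crop(t,225,150,485,345,3,"t1c.png")
E
```

```text
time: 1.1
position: [0.5883, -0.2578, 0.2307]
ee_rot: [[0.079, 0.997, -0.0], [0.997, -0.079, 0.0], [0.0, -0.001, -1.0]]
contact_force: [0.9, 0.1, -0.4]
opening: 0.0856
finger_force: 0.0
[ 0.58990061 -0.25566751  0.23003704] [[ 0.077  0.997  0.   ]
 [ 0.997 -0.077  0.002]
 [ 0.002 -0.    -1.   ]] [-0.53439973  0.45099724  0.24552389  1.36612644  0.00143213  1.11312436]
```

View pics/s1c.png

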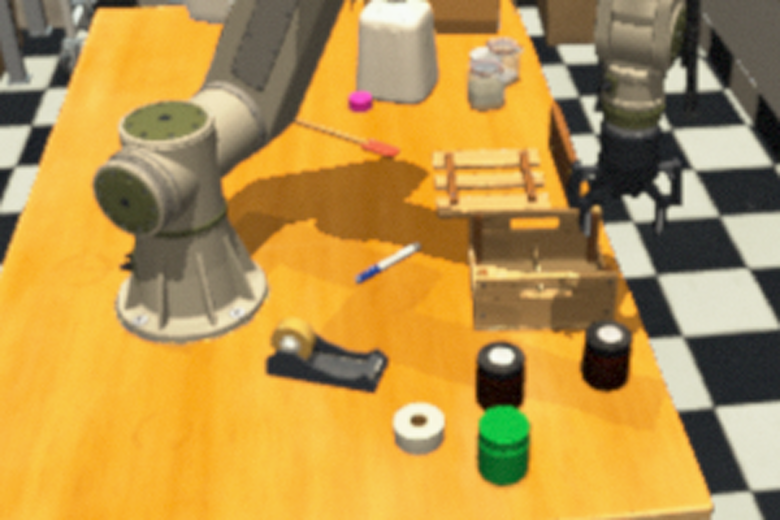

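View pics/t1c.png

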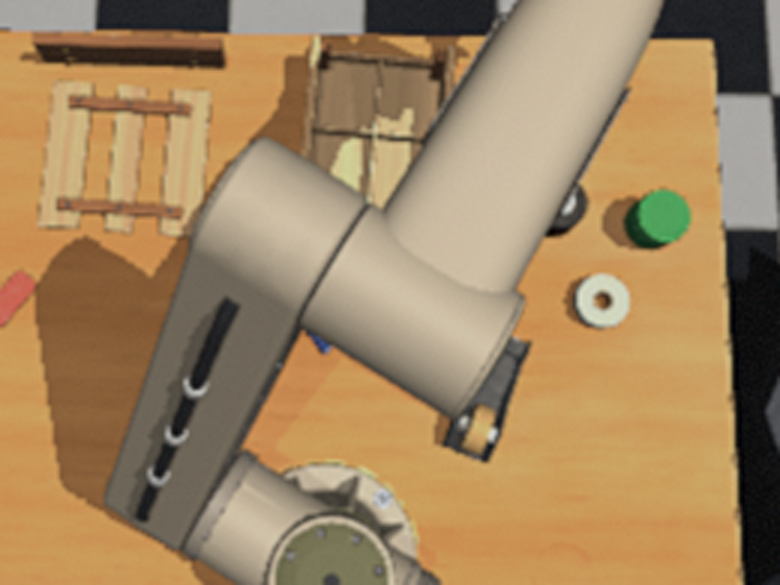

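The side crop shows only two amber jars in front, at full-image (322,256) and (364,248). A tape dispenser and marker are not involved. I'll go down on the far jar.

```bash
python3 -m creep '[{"jaw":1,"slide":[0,0,-0.03],"delta_rot":[0,0,0]},{"jaw":1,"slide":[0,0,-0.06],"delta_rot":[0,0,0]},{"jaw":1,"slide":[0,0,-0.09],"delta_rot":[0,0,0]},{"jaw":1,"slide":[0,0,-0.12],"delta_rot":[0,0,0]},{"jaw":1,"slide":[0,0,-0.15],"delta_rot":[0,0,0]},{"jaw":1,"slide":[0,0,-0.18],"delta_rot":[0,0,0]},{"jaw":1,"slide":[0,0,-0.197],"delta_rot":[0,0,0]},{"jaw":1,"slide":[0,0,-0.197],"delta_rot":[0,0,0]}]'
python3 -m creep '[{"jaw":0.5,"slide":[0,0,0],"delta_rot":[0,0,0]},{"jaw":0.5,"slide":[0,0,0],"delta_rot":[0,0,0]},{"jaw":0.5,"slide":[0,0,0],"delta_rot":[0,0,0]},{"jaw":0.5,"slide":[0,0,0],"delta_rot":[0,0,0]},{"jaw":0.5,"slide":[0,0,0],"delta_rot":[0,0,0]},{"jaw":0.5,"slide":[0,0,0],"delta_rot":[0,0,0]},{"jaw":0.5,"slide":[0,0,0],"delta_rot":[0,0,0]},{"jaw":0.5,"slide":[0,0,0],"delta_rot":[0,0,0]}]' 40
```

```text
time: 2.2
position: [0.5853, -0.2593, 0.0328]
ee_rot: [[0.085, 0.996, -0.003], [0.996, -0.085, 0.002], [0.001, -0.003, -1.0]]
contact_force: [-0.2, -0.4, 0.4]
opening: 0.0854
finger_force: 0.0
time: 3.2
position: [0.5877, -0.2603, 0.036]
ee_rot: [[0.085, 0.996, 0.002], [0.996, -0.085, -0.002], [-0.002, 0.003, -1.0]]
contact_force: [-0.8, 0.6, 6.6]
opening: 0.0667
finger_force: 45.7
```

```bash
python3 - <<'E'
from h import *
t=cv2.imread("pics/top0.png");s=cv2.imread("pics/side0.png")
a=cv2.resize(t[155:230,320:384],None,fx=6,fy=6,interpolation=cv2.INTER_CUBIC)
b=cv2.resize(s[195:250,305:371],None,fx=6,fy=6,interpolation=cv2.INTER_CUBIC)
o=np.zeros((450,384+396,3),np.uint8);o[:450,:384]=a;o[:330,384:]=b
# predicted outline overlay, panel tops, for current guess
def R(a):return np.array([[np.cos(a),-np.sin(a)],[np.sin(a),np.cos(a)]])
c=np.array([.5175,-.059]);A=R(np.radians(-4.85))   # local: u ~ world x (crate y), v ~ world y (crate x)
for sv in(-1,1):
  q=[np.r_[c+A@[u,sv*v],.098] for u,v in((-.104,.08),(-.104,.09),(.104,.09),(.104,.08))]
  for n,x0,y0,dx in(("top",320,155,0),("side",305,195,384)):
    p=[((proj(n,X)-[x0,y0]+.5)*6+[dx,0]).round().astype(int) for X in q]
    cv2.polylines(o,[np.array(p)],True,(255,0,0),1)
for sgn in(-1,1):
  for X in [np.r_[c,.006]+np.r_[A@[sgn*.05,k*.041],0] for k in(-1,1)]:print(X.round(4))
cv2.imwrite("pics/cr.png",o)
E
```

```text
[ 0.4642 -0.0956  0.006 ]
[ 0.4711 -0.0139  0.006 ]
[ 0.5639 -0.1041  0.006 ]
[ 0.5708 -0.0224  0.006 ]
```

View pics/cr.png

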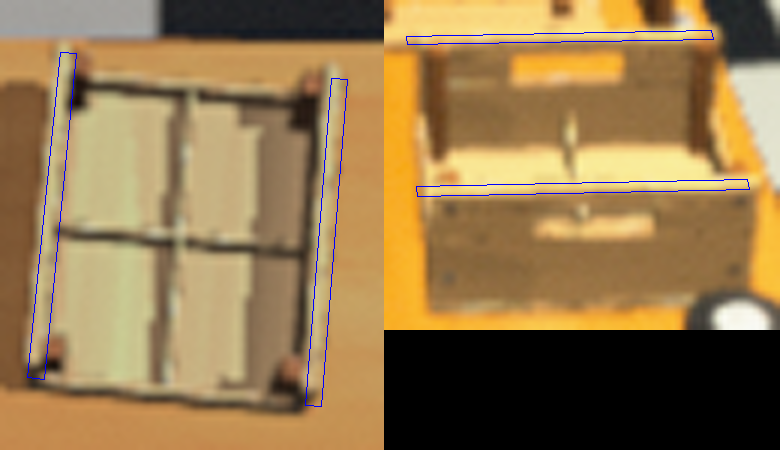

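The composite shows the overlaid panel outlines a few mm off. The crate lies about +4 mm in x and +2 mm in y from my guess, and the divider cross is at crop (181,239). I'll refine numerically.

```bash
python3 - <<'E'
from h import *
f=lambda x,y:(320+x/6-.5,155+y/6-.5)
g=lambda x,y:(305+(x-384)/6-.5,195+y/6-.5)
print("cross",plane("top",f(181,239),.039).round(4), "side divider", plane("side",g(571,118),.039).round(4))
P=lambda *a:plane("top",f(*a),.098)[:2].round(4)
print("L top mid", P(67,45),P(36,378),"R",P(330,68),P(312,404))
S=lambda *a:plane("side",g(*a),.098)[:2].round(4)
print("side near",S(425,191),S(755,186),"far",S(420,40),S(717,35))
# profile lines across the panels in top image, row-wise
t=cv2.imread("pics/top0.png").astype(float)
for r in(172,186,200,214):
    print(r,"L",t[r,322:334,0].astype(int),"R",t[r,366:380,0].astype(int))
E
```

```text
cross [ 0.5231 -0.0575  0.039 ] side divider [0.5322 0.0133 0.039 ]
L top mid [0.6331 0.0178] [0.4209 0.0342] R [ 0.6207 -0.1469] [ 0.4075 -0.1342]
side near [ 0.4121 -0.1356] [ 0.6176 -0.1551] far [0.4299 0.0333] [0.6313 0.0159]
172 L [ 53  52  51  53  50  52 100 136 111  47  22  33] R [ 47  40  33  22  19  19  29  72 116 141 123  80  77  79]
186 L [ 54  51  51  50  68 111 136 123 106 124 136 138] R [ 88  90  92  96  79  49  76 115 128 106  87  85  88  88]
200 L [ 55  53  56 101 133 126 119 121 123 135 137 136] R [ 91  92  96  79  52  74 113 126 108  89  90  90  90  91]
214 L [ 49  52  96 128 105  60  49  51  77 110 130 133] R [ 88  81  84  75  74 106 118 101  87  87  88  87  87  87]
```

```bash
python3 -m creep '[{"jaw":0.5,"slide":[0,0,0.03],"delta_rot":[0,0,0]},{"jaw":0.5,"slide":[0,0,0.06],"delta_rot":[0,0,0]},{"jaw":0.5,"slide":[0,0,0.1],"delta_rot":[0,0,0]},{"jaw":0.5,"slide":[0,0,0.13],"delta_rot":[0,0,0]},{"jaw":0.5,"slide":[-0.004,0.04,0.13],"delta_rot":[0,0,0]},{"jaw":0.5,"slide":[-0.009,0.08,0.13],"delta_rot":[0,0,0]},{"jaw":0.5,"slide":[-0.014,0.12,0.13],"delta_rot":[0,0,0]},{"jaw":0.5,"slide":[-0.019,0.156,0.13],"delta_rot":[0,0,0]}]'
python3 -m creep '[{"jaw":0.5,"slide":[0,0,0],"delta_rot":[0,0,0]},{"jaw":0.5,"slide":[0,0,0],"delta_rot":[0,0,0]},{"jaw":0.5,"slide":[0,0,0],"delta_rot":[0,0,0]},{"jaw":0.5,"slide":[0,0,0],"delta_rot":[0,0,0]},{"jaw":0.5,"slide":[0,0,0],"delta_rot":[0,0,0]},{"jaw":0.5,"slide":[0,0,0],"delta_rot":[0,0,0]},{"jaw":0.5,"slide":[0,0,0],"delta_rot":[0,0,0]},{"jaw":0.5,"slide":[0,0,0],"delta_rot":[0,0,0]}]'
python3 - <<'E'
from h import *
s=snapshot("side");cv2.imwrite("pics/s2.png",s);crop(s,270,130,400,280,4,"s2c.png")
E
```

```text
time: 4.2
position: [0.5672, -0.102, 0.1642]
ee_rot: [[0.084, 0.996, -0.0], [0.996, -0.084, 0.0], [0.0, -0.0, -1.0]]
contact_force: [0.3, 0.7, -2.2]
opening: 0.0662
finger_force: 45.6
time: 5.2
position: [0.5677, -0.1036, 0.1643]
ee_rot: [[0.084, 0.996, 0.0], [0.996, -0.084, 0.0], [0.0, 0.0, -1.0]]
contact_force: [-0.7, 0.6, -1.2]
opening: 0.0662
finger_force: 45.6
```

View pics/s2c.png

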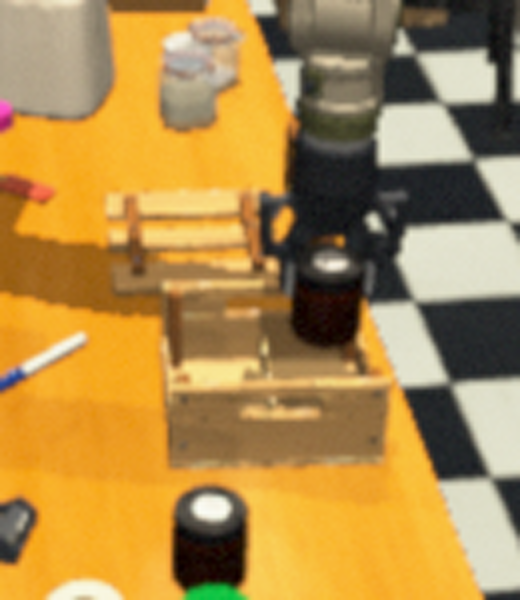

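The jar hangs upright over the far-right cell, at crop (328,300). I'll lower it and release.

```bash
python3 -m creep '[{"jaw":0.5,"slide":[0,0,-0.02],"delta_rot":[0,0,0]},{"jaw":0.5,"slide":[0,0,-0.04],"delta_rot":[0,0,0]},{"jaw":0.5,"slide":[0,0,-0.06],"delta_rot":[0,0,0]},{"jaw":0.5,"slide":[0,0,-0.08],"delta_rot":[0,0,0]},{"jaw":0.5,"slide":[0,0,-0.1],"delta_rot":[0,0,0]},{"jaw":0.5,"slide":[0,0,-0.112],"delta_rot":[0,0,0]},{"jaw":0.5,"slide":[0,0,-0.12],"delta_rot":[0,0,0]},{"jaw":0.5,"slide":[0,0,-0.12],"delta_rot":[0,0,0]}]'
```

```text
time: 6.25
position: [0.5676, -0.1035, 0.0441]
ee_rot: [[0.085, 0.996, -0.0], [0.996, -0.085, 0.0], [0.0, -0.0, -1.0]]
contact_force: [-0.1, 0.2, -0.6]
opening: 0.0661
finger_force: 45.6
```

```bash
python3 -m creep '[{"jaw":0.5,"slide":[0,0,-0.002],"delta_rot":[0,0,0]},{"jaw":0.5,"slide":[0,0,-0.002],"delta_rot":[0,0,0]},{"jaw":1,"slide":[0,0,-0.002],"delta_rot":[0,0,0]},{"jaw":1,"slide":[0,0,-0.002],"delta_rot":[0,0,0]},{"jaw":1,"slide":[0,0,-0.002],"delta_rot":[0,0,0]},{"jaw":1,"slide":[0,0,-0.002],"delta_rot":[0,0,0]},{"jaw":1,"slide":[0,0,-0.002],"delta_rot":[0,0,0]},{"jaw":1,"slide":[0,0,-0.002],"delta_rot":[0,0,0]}]'
python3 -m creep '[{"jaw":1,"slide":[0,0,0.03],"delta_rot":[0,0,0]},{"jaw":1,"slide":[0,0,0.06],"delta_rot":[0,0,0]},{"jaw":1,"slide":[0,0,0.09],"delta_rot":[0,0,0]},{"jaw":1,"slide":[0,0,0.12],"delta_rot":[0,0,0]},{"jaw":1,"slide":[-0.03,-0.045,0.12],"delta_rot":[0,0,0]},{"jaw":1,"slide":[-0.065,-0.09,0.12],"delta_rot":[0,0,0]},{"jaw":1,"slide":[-0.1,-0.135,0.12],"delta_rot":[0,0,0]},{"jaw":1,"slide":[-0.135,-0.183,0.12],"delta_rot":[0,0,0]}]'
python3 - <<'E'
from h import *
s=snapshot("side");t=snapshot("top");cv2.imwrite("pics/s3.png",s);cv2.imwrite("pics/t3.png",t)
for n,im,b in (("side",s,(305,200,400,285)),("top",t,(320,155,440,240))):
    x0,y0,x1,y1=b
    hsv=cv2.cvtColor(im[y0:y1,x0:x1],cv2.COLOR_BGR2HSV);m=(hsv[...,1]<60)&(hsv[...,2]>130)
    k,l,st,ce=cv2.connectedComponentsWithStats(m.astype(np.uint8))
    for i in range(1,k):
        if 20<st[i,4]<120:print(n,st[i],plane(n,ce[i]+[x0,y0],.078).round(4),plane(n,ce[i]+[x0,y0],.084).round(4))
E
```

```text
time: 7.25
position: [0.5677, -0.1036, 0.0423]
ee_rot: [[0.084, 0.996, 0.0], [0.996, -0.084, -0.0], [-0.0, 0.0, -1.0]]
contact_force: [-0.2, 0.2, -0.4]
opening: 0.0857
finger_force: 0.0
time: 8.25
position: [0.4317, -0.2877, 0.1625]
ee_rot: [[0.084, 0.996, 0.001], [0.996, -0.084, -0.0], [-0.0, 0.001, -1.0]]
contact_force: [0.6, -0.3, 0.3]
opening: 0.0853
finger_force: 0.0
side [41 19 10  6 46] [ 0.5716 -0.0954  0.078 ] [ 0.5696 -0.1034  0.084 ]
side [13 53 10  8 61] [ 0.4321 -0.2871  0.078 ] [ 0.431 -0.294  0.084]
top [38 21 10  9 67] [ 0.5708 -0.1029  0.078 ] [ 0.5692 -0.1024  0.084 ]
top [ 0 74 12 11 71] [0.3563 0.0396 0.078 ] [0.3554 0.0396 0.084 ]
```

```bash
python3 -m creep '[{"jaw":1,"slide":[0,0,-0.02],"delta_rot":[0,0,0]},{"jaw":1,"slide":[0,0,-0.04],"delta_rot":[0,0,0]},{"jaw":1,"slide":[0,0,-0.06],"delta_rot":[0,0,0]},{"jaw":1,"slide":[0,0,-0.08],"delta_rot":[0,0,0]},{"jaw":1,"slide":[0,0,-0.1],"delta_rot":[0,0,0]},{"jaw":1,"slide":[0,0,-0.12],"delta_rot":[0,0,0]},{"jaw":1,"slide":[0,0,-0.129],"delta_rot":[0,0,0]},{"jaw":1,"slide":[0,0,-0.129],"delta_rot":[0,0,0]}]'
python3 -m creep '[{"jaw":0.5,"slide":[0,0,0],"delta_rot":[0,0,0]},{"jaw":0.5,"slide":[0,0,0],"delta_rot":[0,0,0]},{"jaw":0.5,"slide":[0,0,0],"delta_rot":[0,0,0]},{"jaw":0.5,"slide":[0,0,0],"delta_rot":[0,0,0]},{"jaw":0.5,"slide":[0,0,0],"delta_rot":[0,0,0]},{"jaw":0.5,"slide":[0,0,0],"delta_rot":[0,0,0]},{"jaw":0.5,"slide":[0,0,0],"delta_rot":[0,0,0]},{"jaw":0.5,"slide":[0,0,0],"delta_rot":[0,0,0]}]' 40
```

```text
time: 9.35
position: [0.4327, -0.2859, 0.0329]
ee_rot: [[0.084, 0.996, -0.001], [0.996, -0.084, 0.001], [0.001, -0.001, -1.0]]
contact_force: [-0.4, -0.1, 0.6]
opening: 0.0856
finger_force: 0.0
time: 10.35
position: [0.4334, -0.2871, 0.0345]
ee_rot: [[0.085, 0.996, 0.002], [0.996, -0.085, -0.001], [-0.001, 0.002, -1.0]]
contact_force: [-0.9, 1.2, 6.6]
opening: 0.0666
finger_force: 45.5
```

```bash
python3 -m creep '[{"jaw":0.5,"slide":[0,0,0.035],"delta_rot":[0,0,0]},{"jaw":0.5,"slide":[0,0,0.07],"delta_rot":[0,0,0]},{"jaw":0.5,"slide":[0,0,0.11],"delta_rot":[0,0,0]},{"jaw":0.5,"slide":[0,0,0.14],"delta_rot":[0,0,0]},{"jaw":0.5,"slide":[0.008,0.05,0.14],"delta_rot":[0,0,0]},{"jaw":0.5,"slide":[0.016,0.1,0.14],"delta_rot":[0,0,0]},{"jaw":0.5,"slide":[0.024,0.15,0.14],"delta_rot":[0,0,0]},{"jaw":0.5,"slide":[0.032,0.2,0.14],"delta_rot":[0,0,0]}]'
python3 -m creep '[{"jaw":0.5,"slide":[0.006,0.04,0],"delta_rot":[0,0,0]},{"jaw":0.5,"slide":[0.01,0.074,0],"delta_rot":[0,0,0]},{"jaw":0.5,"slide":[0.01,0.074,0],"delta_rot":[0,0,0]},{"jaw":0.5,"slide":[0.01,0.074,0],"delta_rot":[0,0,0]},{"jaw":0.5,"slide":[0.01,0.074,-0.02],"delta_rot":[0,0,0]},{"jaw":0.5,"slide":[0.01,0.074,-0.04],"delta_rot":[0,0,0]},{"jaw":0.5,"slide":[0.01,0.074,-0.04],"delta_rot":[0,0,0]},{"jaw":0.5,"slide":[0.01,0.074,-0.04],"delta_rot":[0,0,0]}]'
```

```text
time: 11.35
position: [0.4647, -0.0851, 0.1733]
ee_rot: [[0.085, 0.996, 0.0], [0.996, -0.085, -0.0], [0.0, 0.0, -1.0]]
contact_force: [1.0, -0.7, -1.5]
opening: 0.0665
finger_force: 45.9
time: 12.35
position: [0.4751, -0.0134, 0.1339]
ee_rot: [[0.086, 0.996, 0.001], [0.996, -0.086, -0.0], [-0.0, 0.001, -1.0]]
contact_force: [0.1, 0.2, -1.3]
opening: 0.0665
finger_force: 45.8
```

```bash
python3 -m creep '[{"jaw":0.5,"slide":[0,0,-0.02],"delta_rot":[0,0,0]},{"jaw":0.5,"slide":[0,0,-0.04],"delta_rot":[0,0,0]},{"jaw":0.5,"slide":[0,0,-0.06],"delta_rot":[0,0,0]},{"jaw":0.5,"slide":[0,0,-0.075],"delta_rot":[0,0,0]},{"jaw":0.5,"slide":[0,0,-0.085],"delta_rot":[0,0,0]},{"jaw":0.5,"slide":[0,0,-0.09],"delta_rot":[0,0,0]},{"jaw":0.5,"slide":[0,0,-0.0925],"delta_rot":[0,0,0]},{"jaw":0.5,"slide":[0,0,-0.0925],"delta_rot":[0,0,0]}]'
python3 -m creep '[{"jaw":1,"slide":[0,0,0],"delta_rot":[0,0,0]},{"jaw":1,"slide":[0,0,0],"delta_rot":[0,0,0]},{"jaw":1,"slide":[0,0,0],"delta_rot":[0,0,0]},{"jaw":1,"slide":[0,0,0],"delta_rot":[0,0,0]},{"jaw":1,"slide":[0,0,0.03],"delta_rot":[0,0,0]},{"jaw":1,"slide":[0,0,0.06],"delta_rot":[0,0,0]},{"jaw":1,"slide":[0,0,0.09],"delta_rot":[0,0,0]},{"jaw":1,"slide":[0,0,0.15],"delta_rot":[0,0,0]}]'
```

```text
time: 13.35
position: [0.475, -0.0126, 0.041]
ee_rot: [[0.084, 0.996, 0.0], [0.996, -0.084, -0.0], [-0.0, 0.0, -1.0]]
contact_force: [-0.1, -0.4, -0.8]
opening: 0.0665
finger_force: 45.8
time: 14.35
position: [0.473, -0.0123, 0.1902]
ee_rot: [[0.085, 0.996, -0.004], [0.996, -0.085, 0.001], [0.0, -0.004, -1.0]]
contact_force: [1.2, -1.2, 0.4]
opening: 0.0853
finger_force: 0.0
```

```bash
python3 -m creep '[{"jaw":0.75,"slide":[-0.01,0.04,0],"delta_rot":[0,0,0.11]},{"jaw":0.75,"slide":[-0.02,0.08,0],"delta_rot":[0,0,0.22]},{"jaw":0.75,"slide":[-0.03,0.12,0],"delta_rot":[0,0,0.33]},{"jaw":0.75,"slide":[-0.04,0.16,0],"delta_rot":[0,0,0.44]},{"jaw":0.75,"slide":[-0.05,0.2,0],"delta_rot":[0,0,0.55]},{"jaw":0.75,"slide":[-0.06,0.24,0],"delta_rot":[0,0,0.66]},{"jaw":0.75,"slide":[-0.07,0.28,0],"delta_rot":[0,0,0.77]},{"jaw":0.75,"slide":[-0.073,0.281,0],"delta_rot":[0,0,0.88]}]'
python3 - <<'E'
from h import *
t=cv2.imread("pics/top0.png").astype(int)
print("rows: lid cols 236..300, blue ch")
for r in(183,193,205,213,223):print(r,t[r,236:300,0])
print("cols rows 158..182")
for c in(245,267,290):print(c,t[158:182,c,0],t[158:182,c,2])
print("near edge cols rows 215..234")
for c in(242,263,265,267,285):print(c,t[214:234,c,0])
E
```

```text
time: 15.35
position: [0.401, 0.2707, 0.1908]
ee_rot: [[-0.965, 0.26, 0.0], [0.26, 0.965, 0.001], [0.0, 0.001, -1.0]]
contact_force: [0.8, 0.3, -0.1]
opening: 0.0642
finger_force: 0.0
rows: lid cols 236..300, blue ch
183 [ 86  86  84  84  83  80  93 118 119 121 124 106  68  63  67  72  67  70
  70  69  71  68  69  75  77  71  69  65  72  80  76  79  81  78  78  78
  80  80  80  86  76  75  75  77  78  70  87 108 112 109 117 127 123 119
 120 124 126 125 119  98  83  83  84  84]
193 [ 80  81  78  80  76  94 119 122 121 125 124 118 115 122 124 125 123 121
  99  72  81  83  83  84  82  81  73  97 127 125 123 117 116 115 115 108
  90  79  79  81  80  80  79  79  71  93 119 122 121 125 125 119 116 122
 125 125 125 118  95  79  80  81  83  80]
205 [ 84  84  84  91 108 120 121 123 124 118 115 117 124 127 124 122 110  85
  86  87  86  86  87  87  85  87 109 127 125 123 118 116 116 115 103  87
  87  87  86  86  88  86  84  87 103 122 123 122 125 120 114 115 123 126
 124 124 117  97  85  87  89  88  88  89]
213 [ 84  84  90 106 120 120 121 126 119 113 117 123 125 123 122 117  95  82
  87  85  8
[... 830 characters left out ...]
 199 196
 196 198 198 200 200 200]
290 [ 38  38  35  57  69  70  67  59  41  26  29  29  34  32  59  82  86  85
  86  87  86  83 106 119] [ 31  32  71 133 155 153 149 132  88  56  56  50  61  65 135 189 199 197
 197 197 197 187 190 198]
near edge cols rows 215..234
242 [121 122 122 124 123 124 125 124 125 126 132  94  66  80  80  79  79  78
  78  77]
263 [127 128 115  86  70  67  60  85 116 127 127 127 110  87  79  79  78  77
  76  77]
265 [121 121 106  79  71  72  70  88 114 123 123 122 111  85  77  78  79  77
  78  78]
267 [114 115 116  91  65  63  70  77 102 114 109 112 122 100  74  78  78  77
  76  76]
285 [113 114 114 116 103  87  78  82  88 104 113 113 115 120  87  64  77  79
  77  75]
```

```bash
python3 - <<'E'
from h import *
for uv in[(265.5,213),(267.6,193),(264.5,223),(266.2,205)]:print("axis",plane("top",uv,.01)[:2].round(4))
print("near",plane("top",(264.5,226.6),.01)[:2].round(4),"far",plane("top",(268.5,177.8),.01)[:2].round(4))
for c,a,b,d in((245,160,164.3,170.4),(267,159.9,165.3,171.4),(290,160.6,166,172)):
    print("back: far-top,front-top",plane("top",(c,a),.095)[:2].round(4),plane("top",(c,b),.095)[:2].round(4),"foot",plane("top",(c,d),0)[:2].round(4))
E
```

```text
axis [0.4505 0.2664]
axis [0.5301 0.2616]
axis [0.4113 0.2686]
axis [0.4822 0.2651]
near [0.3973 0.268 ] far [0.5916 0.2606]
back: far-top,front-top [0.6368 0.341 ] [0.6199 0.3401] foot [0.6233 0.3566]
back: far-top,front-top [0.6385 0.2581] [0.6173 0.2572] foot [0.6205 0.269 ]
back: far-top,front-top [0.6371 0.1712] [0.6159 0.1705] foot [0.6195 0.1776]
```

```bash
python3 -m creep '[{"jaw":0.68,"slide":[0.001,-0.002,-0.03],"delta_rot":[0,0,0.1]},{"jaw":0.68,"slide":[0.001,-0.002,-0.06],"delta_rot":[0,0,0.142]},{"jaw":0.68,"slide":[0.001,-0.002,-0.09],"delta_rot":[0,0,0.142]},{"jaw":0.68,"slide":[0.001,-0.002,-0.12],"delta_rot":[0,0,0.142]},{"jaw":0.68,"slide":[0.001,-0.002,-0.14],"delta_rot":[0,0,0.142]},{"jaw":0.68,"slide":[0.001,-0.002,-0.15],"delta_rot":[0,0,0.142]},{"jaw":0.68,"slide":[0.001,-0.002,-0.15],"delta_rot":[0,0,0.142]},{"jaw":0.68,"slide":[0.001,-0.002,-0.15],"delta_rot":[0,0,0.142]}]'
python3 - <<'E'
from h import *
s=snapshot("side");cv2.imwrite("pics/s4.png",s);crop(s,270,120,370,220,6,"s4c.png")
E
```

```text
time: 16.35
position: [0.4034, 0.2667, 0.0416]
ee_rot: [[-0.999, 0.05, 0.001], [0.05, 0.999, 0.001], [-0.001, 0.001, -1.0]]
contact_force: [0.8, 0.2, 0.4]
opening: 0.0582
finger_force: 0.0
```

View pics/s4c.png

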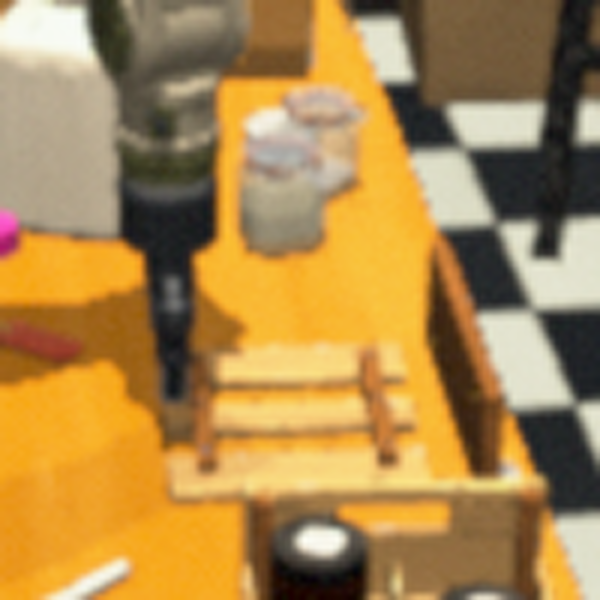

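The crop shows the fingers above the near end of the middle slat, clear of cleat a. I'll lower and grip.

```bash
python3 -m creep '[{"jaw":0.68,"slide":[-0.001,0.001,-0.01],"delta_rot":[0,0,0]},{"jaw":0.68,"slide":[-0.001,0.001,-0.02],"delta_rot":[0,0,0]},{"jaw":0.68,"slide":[-0.001,0.001,-0.028],"delta_rot":[0,0,0]},{"jaw":0.68,"slide":[-0.001,0.001,-0.034],"delta_rot":[0,0,0]},{"jaw":0.68,"slide":[-0.001,0.001,-0.038],"delta_rot":[0,0,0]},{"jaw":0.68,"slide":[-0.001,0.001,-0.04],"delta_rot":[0,0,0]},{"jaw":0.68,"slide":[-0.001,0.001,-0.04],"delta_rot":[0,0,0]},{"jaw":0.68,"slide":[-0.001,0.001,-0.04],"delta_rot":[0,0,0]}]'
python3 -m creep '[{"jaw":0.2,"slide":[0,0,0],"delta_rot":[0,0,0]},{"jaw":0.2,"slide":[0,0,0],"delta_rot":[0,0,0]},{"jaw":0.2,"slide":[0,0,0],"delta_rot":[0,0,0]},{"jaw":0.2,"slide":[0,0,0],"delta_rot":[0,0,0]},{"jaw":0.2,"slide":[0,0,0],"delta_rot":[0,0,0]},{"jaw":0.2,"slide":[0,0,0],"delta_rot":[0,0,0]},{"jaw":0.2,"slide":[0,0,0],"delta_rot":[0,0,0]},{"jaw":0.2,"slide":[0,0,0],"delta_rot":[0,0,0]}]' 40
```

```text
time: 17.4
position: [0.402, 0.2675, 0.001]
ee_rot: [[-0.999, 0.05, 0.0], [0.05, 0.999, 0.0], [-0.0, 0.0, -1.0]]
contact_force: [-0.5, 0.2, -0.2]
opening: 0.0584
finger_force: 0.0
time: 18.4
position: [0.402, 0.2678, 0.0014]
ee_rot: [[-0.999, 0.05, 0.001], [0.05, 0.999, 0.001], [-0.001, 0.001, -1.0]]
contact_force: [-1.0, -0.5, 5.4]
opening: 0.0343
finger_force: 40.1
```

```bash
python3 -m creep '[{"jaw":0.2,"slide":[0.006,0,0.002],"delta_rot":[0,0,0]},{"jaw":0.2,"slide":[0.012,0,0.004],"delta_rot":[0,0,0]},{"jaw":0.2,"slide":[0.018,-0.001,0.004],"delta_rot":[0,0,0]},{"jaw":0.2,"slide":[0.024,-0.001,0.004],"delta_rot":[0,0,0]},{"jaw":0.2,"slide":[0.028,-0.001,0.01],"delta_rot":[0,0,0]},{"jaw":0.2,"slide":[0.029,-0.001,0.02],"delta_rot":[0,0,0]},{"jaw":0.2,"slide":[0.031,-0.001,0.034],"delta_rot":[0,0,0]},{"jaw":0.2,"slide":[0.033,-0.001,0.048],"delta_rot":[0,0,0]}]' 20
python3 - <<'E'
from h import *
s=snapshot("side");cv2.imwrite("pics/s5.png",s);crop(s,270,120,370,220,6,"s5c.png")
E
```

```text
time: 19.4
position: [0.4358, 0.2668, 0.0503]
ee_rot: [[-0.999, 0.05, 0.002], [0.05, 0.999, 0.001], [-0.002, 0.001, -1.0]]
contact_force: [-0.2, -0.0, -2.8]
opening: 0.0344
finger_force: 40.4
```

View pics/s5c.png

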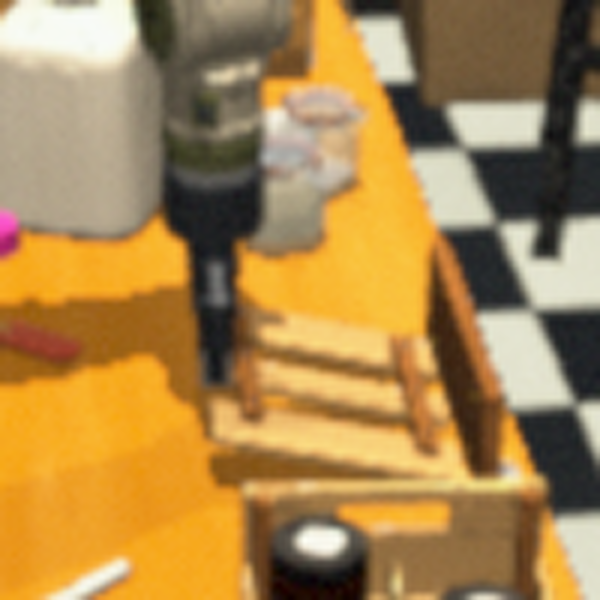

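The lid is tilting about its far edge, which sits at the board (crop (460,470)). I'll continue the arc.

```bash
python3 -m creep '[{"jaw":0.2,"slide":[0.005,0,0.015],"delta_rot":[0,0,0]},{"jaw":0.2,"slide":[0.011,0,0.03],"delta_rot":[0,0,0]},{"jaw":0.2,"slide":[0.018,0,0.045],"delta_rot":[0,0,0]},{"jaw":0.2,"slide":[0.027,0,0.06],"delta_rot":[0,0,0]},{"jaw":0.2,"slide":[0.036,0,0.071],"delta_rot":[0,0,0]},{"jaw":0.2,"slide":[0.047,0,0.083],"delta_rot":[0,0,0]},{"jaw":0.2,"slide":[0.065,0,0.099],"delta_rot":[0,0,0]},{"jaw":0.2,"slide":[0.085,0,0.112],"delta_rot":[0,0,0]}]'
python3 - <<'E'
from h import *
s=snapshot("side");cv2.imwrite("pics/s6.png",s);crop(s,270,100,370,220,5,"s6c.png")
E
```

```text
time: 20.45
position: [0.5211, 0.2666, 0.1621]
ee_rot: [[-0.999, 0.05, 0.002], [0.05, 0.999, 0.001], [-0.002, 0.001, -1.0]]
contact_force: [0.1, -0.2, -3.1]
opening: 0.035
finger_force: 32.8
```

View pics/s6c.png

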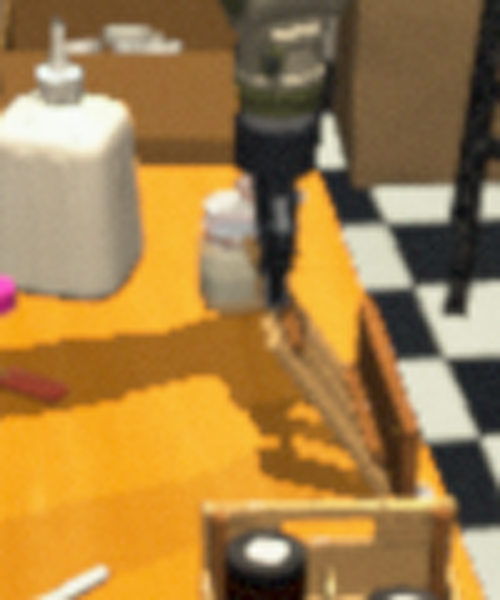

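The side crop shows the lid at about 60°, its foot at the board and its top in the gripper. I'll carry it past vertical so it leans on the board.

```bash
python3 -m creep '[{"jaw":0.2,"slide":[0.013,0,0.007],"delta_rot":[0,0,0]},{"jaw":0.2,"slide":[0.026,0,0.013],"delta_rot":[0,0,0]},{"jaw":0.2,"slide":[0.039,0,0.0175],"delta_rot":[0,0,0]},{"jaw":0.2,"slide":[0.053,0,0.02],"delta_rot":[0,0,0]},{"jaw":0.2,"slide":[0.067,0,0.022],"delta_rot":[0,0,0]},{"jaw":0.2,"slide":[0.082,0,0.022],"delta_rot":[0,0,0]},{"jaw":0.2,"slide":[0.082,0,0.022],"delta_rot":[0,0,0]},{"jaw":0.2,"slide":[0.082,0,0.022],"delta_rot":[0,0,0]}]'
python3 -m creep '[{"jaw":0.2,"slide":[0.005,0,0],"delta_rot":[0,0,0]},{"jaw":0.2,"slide":[0.01,0,-0.001],"delta_rot":[0,0,0]},{"jaw":0.2,"slide":[0.015,0,-0.001],"delta_rot":[0,0,0]},{"jaw":0.2,"slide":[0.02,0,-0.002],"delta_rot":[0,0,0]},{"jaw":0.2,"slide":[0.025,0,-0.003],"delta_rot":[0,0,0]},{"jaw":0.2,"slide":[0.028,0,-0.004],"delta_rot":[0,0,0]},{"jaw":0.2,"slide":[0.028,0,-0.004],"delta_rot":[0,0,0]},{"jaw":0.2,"slide":[0.028,0,-0.004],"delta_rot":[0,0,0]}]'
```

```text
time: 21.5
position: [0.6012, 0.2664, 0.1825]
ee_rot: [[-0.999, 0.05, -0.001], [0.05, 0.999, -0.0], [0.001, -0.0, -1.0]]
contact_force: [-0.9, 0.2, -2.7]
opening: 0.0345
finger_force: 25.4
time: 22.5
position: [0.6303, 0.2665, 0.1797]
ee_rot: [[-0.999, 0.05, 0.002], [0.05, 0.999, 0.0], [-0.002, 0.001, -1.0]]
contact_force: [-0.3, -1.0, 4.6]
opening: 0.0342
finger_force: 22.2
```

```bash
python3 -m creep '[{"jaw":0.3,"slide":[0,0,0.001],"delta_rot":[0,0,0]},{"jaw":0.5,"slide":[0,0,0.001],"delta_rot":[0,0,0]},{"jaw":0.68,"slide":[0,0,0.001],"delta_rot":[0,0,0]},{"jaw":0.68,"slide":[0,0,0.001],"delta_rot":[0,0,0]},{"jaw":0.68,"slide":[0,0,0.02],"delta_rot":[0,0,0]},{"jaw":0.68,"slide":[0,0,0.05],"delta_rot":[0,0,0]},{"jaw":0.68,"slide":[0,0,0.09],"delta_rot":[0,0,0]},{"jaw":0.68,"slide":[0,0,0.13],"delta_rot":[0,0,0]}]'
python3 -m creep '[{"jaw":0.68,"slide":[-0.04,0,0],"delta_rot":[0,0,0]},{"jaw":0.68,"slide":[-0.08,0,0],"delta_rot":[0,0,0]},{"jaw":0.68,"slide":[-0.12,0,0],"delta_rot":[0,0,0]},{"jaw":0.68,"slide":[-0.16,0,0],"delta_rot":[0,0,0]},{"jaw":0.68,"slide":[-0.2,0,0],"delta_rot":[0,0,0]},{"jaw":0.68,"slide":[-0.22,0,0],"delta_rot":[0,0,0]},{"jaw":0.68,"slide":[-0.22,0,0],"delta_rot":[0,0,0]},{"jaw":0.68,"slide":[-0.22,0,0],"delta_rot":[0,0,0]}]'
python3 - <<'E'
from h import *
s=snapshot("side");t=snapshot("top");cv2.imwrite("pics/s7.png",s);cv2.imwrite("pics/t7.png",t)
a=cv2.resize(t[145:215,230:310],None,fx=5,fy=5,interpolation=cv2.INTER_CUBIC)
b=cv2.resize(s[140:230,310:390],None,fx=5,fy=5,interpolation=cv2.INTER_CUBIC)
o=np.zeros((450,800,3),np.uint8);o[:350,:400]=a;o[:,400:]=b;cv2.imwrite("pics/lean.png",o)
o=observe();print(o["position"],o["joint_positions"].round(3))
E
```

```text
time: 23.5
position: [0.6296, 0.2663, 0.3098]
ee_rot: [[-0.999, 0.05, -0.0], [0.05, 0.999, -0.0], [0.0, -0.0, -1.0]]
contact_force: [0.1, 0.2, -0.1]
opening: 0.058
finger_force: 0.0
time: 24.5
position: [0.4105, 0.2665, 0.3089]
ee_rot: [[-0.999, 0.05, 0.001], [0.05, 0.999, 0.0], [-0.001, 0.0, -1.0]]
contact_force: [-0.9, -0.1, 0.5]
opening: 0.0579
finger_force: 0.0
[0.41072193 0.2664162  0.3085841 ] [0.411 0.135 0.005 1.441 0.    0.462]
```

View pics/lean.png

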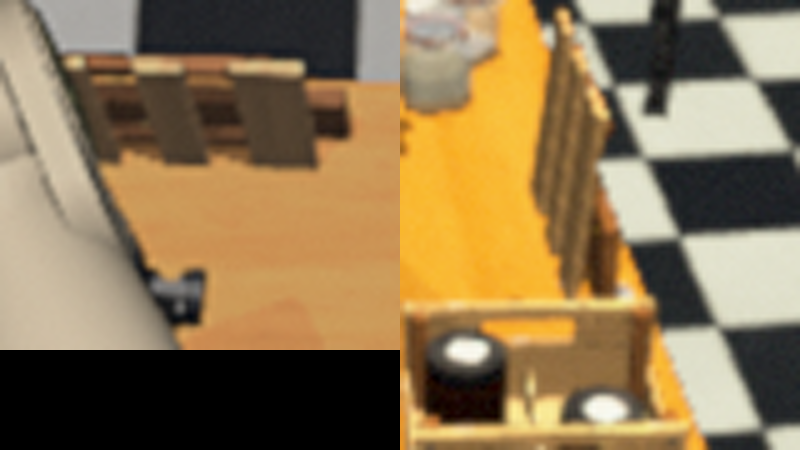

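The lid leans past vertical on the board with cleats toward it. In the top crop the middle slat's top edge is at about (161,70) and its foot at about (183,163). Now I'll compute its tilt.

```bash
python3 - <<'E'
from h import *
f=lambda x,y:(230+x/5-.4,145+y/5-.4)
g=lambda x,y:(310+(x-400)/5-.4,140+y/5-.4)
for n,p in (("mid foot L",(160,162)),("mid foot R",(207,164)),("right foot L",(239,164)),("right foot R",(316,167))):print(n,plane("top",f(*p),.002)[:2].round(4))
for n,p in (("mid top L",(138,70)),("mid top R",(185,71)),("rt top L",(229,71)),("rt top R",(305,74))):print(n,plane("top",f(*p),.19)[:2].round(4))
print("side right slat foot",plane("side",g(575,296),.002)[:2].round(4),"top R outer",plane("side",g(600,120),.19)[:2].round(4),"leftslat top",plane("side",g(557,10),.19)[:2].round(4))
t=cv2.imread("pics/t7.png").astype(int)
for r in(162,167,172):print(r,t[r,254:294,0])
for c in(263,266,284,288):print(c,t[152:184,c,2])
E
```

```text
mid foot L [0.5966 0.2891]
mid foot R [0.5956 0.2519]
right foot L [0.596  0.2266]
right foot R [0.5945 0.1655]
mid top L [0.6131 0.2801]
mid top R [0.6129 0.2467]
rt top L [0.6134 0.2154]
rt top R [0.612  0.1614]
side right slat foot [0.603  0.1782] top R outer [0.6125 0.1623] leftslat top [0.6147 0.3759]
162 [41 41 41 46 49 47 46 45 46 44 45 46 50 51 45 47 46 47 46 48 52 52 49 47
 47 47 46 46 45 46 47 47 46 45 47 47 56 73 82 80]
167 [26 26 25 25 27 41 48 48 46 46 44 43 43 44 47 39 30 27 26 25 26 25 26 35
 46 49 47 46 48 43 47 49 48 49 48 47 45 43 33 24]
172 [38 31 37 37 31 35 35 43 48 48 45 44 45 45 45 50 49 45 38 39 42 43 42 45
 43 44 49 43 47 47 45 49 49 48 47 49 47 45 46 49]
263 [ 34  32  28  49 145 195 209 152  74  69  74  75  76  76  77  77  77  77
  79  79  80  79  81  78  77 105 177 206 206 203 203 204]
266 [ 34  35  30  47 134 169 162 117  79  83  84  79  80  78  76  74  76  77
  76  74  76  75  77  76  71  91 176 209 205 204 203 204]
284 [ 34  36  33  27  71 176 215 173 105  79  79  82  82  83  81  81  81  80
  79  79  78  78  78  80  79  78 134 190 208 205 204 204]
288 [ 35  37  33  30  59 177 217 194 131  80  79  81  79  82  81  82  81  81
  81  81  80  81  83  82  80  79 123 187 208 204 205 204]
```

```bash
python3 -m creep '[{"jaw":0.68,"slide":[0.02,0,0],"delta_rot":[-0.006,-0.118,0]},{"jaw":0.68,"slide":[0.04,0,0],"delta_rot":[-0.012,-0.236,0]},{"jaw":0.68,"slide":[0.06,0,0],"delta_rot":[-0.018,-0.354,0]},{"jaw":0.68,"slide":[0.08,0,0],"delta_rot":[-0.024,-0.472,0]},{"jaw":0.68,"slide":[0.1,0,0],"delta_rot":[-0.03,-0.59,0]},{"jaw":0.68,"slide":[0.1,0,-0.02],"delta_rot":[-0.036,-0.708,0]},{"jaw":0.68,"slide":[0.1,0,-0.03],"delta_rot":[-0.042,-0.826,0]},{"jaw":0.68,"slide":[0.1,0,-0.04],"delta_rot":[-0.048,-0.944,0]}]'
python3 - <<'E'
from h import *
o=observe();print(o["position"],o["ee_rot"].round(3),o["joint_positions"].round(3))
for uv,z in (((264,167),.112),((263.8,162),.163),((266,177.7),.002),((264,159.4),.19)):print(plane("top",uv,z).round(4))
E
```

```text
time: 25.6
position: [0.5251, 0.2897, 0.2897]
ee_rot: [[-0.307, 0.072, 0.949], [0.01, 0.997, -0.072], [-0.952, -0.012, -0.307]]
contact_force: [0.8, 0.4, 0.2]
opening: 0.0577
finger_force: 0.0
[0.52508431 0.28972344 0.289657  ] [[-0.307  0.072  0.949]
 [ 0.01   0.997 -0.072]
 [-0.952 -0.012 -0.307]] [ 0.709 -0.028 -1.016 -0.56  -0.738  0.284]
[0.6055 0.2657 0.112 ]
[0.6092 0.26   0.163 ]
[0.594  0.2716 0.002 ]
[0.6105 0.2558 0.19  ]
```

```bash
cat > goto.py <<'E'
from h import *
from scipy.spatial.transform import Rotation as Ro
def delta(pos,pitch,yaw,roll=0):
    """pitch: deg below horizontal (90 = down); yaw: deg heading about world z; tool y is left"""
    p,w=np.radians([pitch,yaw]);z=np.array([np.cos(p)*np.cos(w),np.cos(p)*np.sin(w),-np.sin(p)])
    y=np.array([-np.sin(w),np.cos(w),0]);x=np.cross(y,z);T=np.c_[x,y,z]@Ro.from_euler('z',roll,degrees=True).as_matrix()
    o=observe();r=Ro.from_matrix(T@o["ee_rot"].T).as_rotvec()/(np.pi/2)
    print("slide",(np.array(pos)-o["position"]).round(4),"rot",r.round(4),"deg",np.linalg.norm(r)*90)
E
python3 -c "
from goto import *
delta([.575,.266,.18],4.5,-1.3)"
```

```text
slide [ 0.0499 -0.0237 -0.1097] rot [ 0.0009 -0.1489  0.0322] deg 13.706824570154641
```

```bash
python3 -m creep '[{"jaw":0.68,"slide":[0.015,-0.006,-0.01],"delta_rot":[0,0,0]},{"jaw":0.68,"slide":[0.03,-0.012,-0.02],"delta_rot":[0,-0.03,0.01]},{"jaw":0.68,"slide":[0.04,-0.018,-0.035],"delta_rot":[0,-0.06,0.02]},{"jaw":0.68,"slide":[0.05,-0.024,-0.05],"delta_rot":[0,-0.09,0.032]},{"jaw":0.68,"slide":[0.05,-0.024,-0.07],"delta_rot":[0,-0.12,0.032]},{"jaw":0.68,"slide":[0.05,-0.024,-0.09],"delta_rot":[0,-0.149,0.032]},{"jaw":0.68,"slide":[0.05,-0.024,-0.11],"delta_rot":[0,-0.149,0.032]},{"jaw":0.68,"slide":[0.05,-0.024,-0.11],"delta_rot":[0,-0.149,0.032]}]'
python3 -c "
from goto import *
delta([.58,.266,.13],4.5,-1.3);print(observe()['joint_positions'].round(3))"
```

```text
time: 26.6
position: [0.6367, 0.3232, 0.2008]
ee_rot: [[-0.038, 0.064, 0.997], [0.036, 0.997, -0.062], [-0.999, 0.033, -0.04]]
contact_force: [3.8, -6.3, 61.0]
opening: 0.0583
finger_force: 30.3
slide [-0.0567 -0.0572 -0.0708] rot [-0.02    0.0255  0.0266] deg 3.7709156507355357
[ 0.625  0.689 -1.008 -1.645 -0.687  0.066]
```

```bash
python3 -m creep '[{"jaw":0.68,"slide":[0,0,0.01],"delta_rot":[0,0,0]},{"jaw":0.68,"slide":[0,0,0.02],"delta_rot":[0,0,0]},{"jaw":0.68,"slide":[0,0,0.03],"delta_rot":[0,0,0]},{"jaw":0.68,"slide":[0,0,0.04],"delta_rot":[0,0,0]},{"jaw":0.68,"slide":[0,0,0.05],"delta_rot":[0,0,0]},{"jaw":0.68,"slide":[0,0,0.06],"delta_rot":[0,0,0]},{"jaw":0.68,"slide":[0,0,0.06],"delta_rot":[0,0,0]},{"jaw":0.68,"slide":[0,0,0.06],"delta_rot":[0,0,0]}]'
python3 - <<'E'
from h import *
s=snapshot("side");t=snapshot("top");cv2.imwrite("pics/s8.png",s);cv2.imwrite("pics/t8.png",t)
a=cv2.resize(t[130:230,200:320],None,fx=3.3,fy=3.3,interpolation=cv2.INTER_CUBIC)
b=cv2.resize(s[90:230,290:390],None,fx=4,fy=4,interpolation=cv2.INTER_CUBIC)
o=np.zeros((560,800,3),np.uint8);o[:330,:396]=a;o[:,400:]=b;cv2.imwrite("pics/v8.png",o)
print(observe()["joint_positions"].round(3))
E
```

```text
time: 27.6
position: [0.6281, 0.3205, 0.2383]
ee_rot: [[-0.083, 0.057, 0.995], [0.001, 0.998, -0.058], [-0.997, -0.004, -0.083]]
contact_force: [0.2, 0.5, -0.3]
opening: 0.058
finger_force: 0.0
[ 0.627  0.513 -1.02  -1.425 -0.682  0.064]
```

View pics/v8.png

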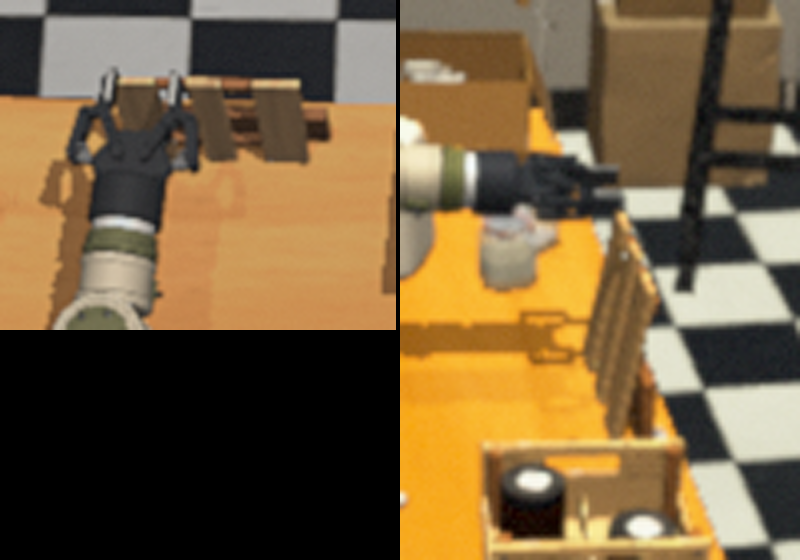

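The picture shows the lid still standing on the board, with the arm horizontal at (620,180), stopped high and left because the elbow is at its range limit. I'll fit the kinematics to find a reachable grasp.

```bash
cat > kin.py <<'E'
import numpy as np
from scipy.optimize import least_squares
D=[([-1.3426,.3139,.0451,1.3036,0],[.2066,-.5361,.2305]),([-.5344,.4510,.2455,1.3661,.0014],[.5899,-.2557,.2300]),
([.411,.135,.005,1.441,0],[.4107,.2664,.3086]),([.709,-.028,-1.016,-.56,-.738],[.5251,.2897,.2897]),
([.625,.689,-1.008,-1.645,-.687],[.6367,.3232,.2008]),([.627,.513,-1.02,-1.425,-.682],[.6281,.3205,.2383])]
def fk(p,q):
    C,z0,L1,a1,L2,a2,d5,d6=p;q1,q2,q3,q4,q5=q[:5]
    r=C+L1*np.sin(q2+a1)+L2*np.cos(q2-q3+a2);z=z0+L1*np.cos(q2+a1)-L2*np.sin(q2-q3+a2);t=q2-q3+q4
    u=np.array([np.cos(t),0,-np.sin(t)]);v=np.cos(q5)*u+np.sin(q5)*np.array([0,1,0])
    P=np.array([r,0,z])+d5*u+d6*v;c,s=np.cos(q1),np.sin(q1)
    rot=lambda w:np.array([c*w[0]-s*w[1],s*w[0]+c*w[1],w[2]])
    return rot(P),rot(v),t,rot([r,0,z])
R=least_squares(lambda p:np.r_[np.concatenate([fk(p,q)[0]-x for q,x in D]),1e-3*(p-[0,.3,.5,0,.42,0,.1,.25])],[0,.3,.5,0,.42,0,.1,.25])
p=R.x
lo=np.array([-2.76,-.86,-1.03,-2.2,-1.47]);hi=np.array([2.76,1.69,1.26,2.34,1.5])
def ik(pos,pitch,yaw,seed=None):
    a,w=np.radians([pitch,yaw]);z=np.array([np.cos(a)*np.cos(w),np.cos(a)*np.sin(w),-np.sin(a)])
    best=None
    for s in ([.5,.3,-.8,-1.2,-.5],[.5,.8,0,-.8,-.5],[.3,.3,.3,0,0]):
        f=lambda q:np.r_[(fk(p,q)[0]-pos)*10,(fk(p,q)[1]-z)*3]
        S=least_squares(f,s,bounds=(lo,hi))
        if best is None or S.cost<best.cost:best=S
    X,v,_,w=fk(p,best.x);return best.x.round(3),"err mm",(X-pos).round(4),"deg",np.degrees(np.arccos(min(1,v@z))).round(1),"wrist",w.round(3)
E
python3 - <<'E'
from kin import *
print(p.round(4),np.abs(R.fun[:18]).max())
for a in (([.58,.266,.13],4.5,-1.3),([.627,.266,.13],4.5,-1.3),([.627,.266,.13],4.5,-15),([.627,.266,.13],15,-1.3),([.58,.266,.13],20,-1.3),([.627,.266,.13],30,-1.3),([.627,.266,.18],4.5,-1.3),([.5,.2,.25],115,-5),([.5,.0,.15],90,90),([.5,0,.15],110,90)):
    print(a,*ik(*a))
E
```

```text
[-0.0012  0.2266  0.521   0.0449  0.3931 -0.0911  0.2363  0.1766] 0.07811630018659524
([0.58, 0.266, 0.13], 4.5, -1.3) [ 0.606  1.079 -1.03  -2.147 -0.685] err mm [ 0.0355  0.0249 -0.0187] deg 7.0 wrist [0.245 0.17  0.097]
([0.627, 0.266, 0.13], 4.5, -1.3) [ 0.547  0.909 -1.03  -1.871 -0.595] err mm [ 0.0207  0.0125 -0.0058] deg 2.0 wrist [0.27  0.164 0.15 ]
([0.627, 0.266, 0.13], 4.5, -15) [ 0.599  0.842 -1.03  -1.752 -0.86 ] err mm [ 0.0016  0.0011 -0.0003] deg 0.2 wrist [0.265 0.181 0.171]
([0.627, 0.266, 0.13], 15, -1.3) [ 0.539  0.568 -1.03  -1.258 -0.554] err mm [0.0112 0.0073 0.0014] deg 1.8 wrist [0.278 0.166 0.26 ]
([0.58, 0.266, 0.13], 20, -1.3) [ 0.587  0.385 -1.03  -0.915 -0.588] err mm [0.0141 0.0117 0.0054] deg 4.1 wrist [0.26  0.173 0.319]
([0.627, 0.266, 0.13], 30, -1.3) [ 0.517  0.335 -0.915 -0.658 -0.461] err mm [ 0.  0. -0.] deg 0.0 wrist [0.304 0.173 0.35 ]
([0.627, 0.266, 0.18], 4.5, -1.3) [ 0.549  0.685 -1.03  -1.603 -0.605] err mm [ 0.0263  0.0162 -0.0004] deg 2.2 wrist [0.277 0.17  0.222]
([0.5, 0.2, 0.25], 115, -5) [0.325 0.587 0.445 1.833 0.17 ] err mm [ 0.  0. -0.] deg 0.0 wrist [0.662 0.223 0.627]
([0.5, 0.0, 0.15], 90, 90) [-0.     0.235 -0.287  1.048  0.   ] err mm [-0. -0. -0.] deg 0.0 wrist [ 0.5   -0.     0.563]
([0.5, 0, 0.15], 110, 90) [ 0.12   0.269 -0.27   1.076 -0.346] err mm [-0. -0. -0.] deg 0.0 wrist [0.51  0.062 0.552]
```

```bash
sed -i 's/C,z0,L1,a1,L2,a2,d5,d6=p/C,z0,L1,a1,L2,a2,d5,d6,e,n=p/; s/P=np.array(\[r,0,z\])+d5\*u+d6\*v;/P=np.array([r,e,z])+d5*u+d6*v+n*np.array([np.sin(t),0,np.cos(t)]);/; s/\.42,0,\.1,\.25\]/.42,0,.1,.25,.08,0]/g; s/1e-3\*(p/1e-4*(p/; s/rot(\[r,0,z\])/rot([r,e,z])/' kin.py
python3 - <<'E'
from kin import *
print(p.round(4),np.abs(R.fun[:18]).max())
for a in (([.58,.266,.13],4.5,-1.3),([.627,.266,.13],4.5,-1.3),([.627,.266,.13],4.5,10),([.627,.266,.13],4.5,-15),([.627,.266,.13],15,-1.3),([.58,.266,.13],20,-1.3),([.627,.266,.13],20,-1.3),([.627,.266,.13],30,-1.3),([.58,.266,.13],30,-1.3),([.627,.266,.18],4.5,-1.3),([.5,.2,.25],120,-5),([.5,0,.15],90,90),([.5,0,.15],120,90),([.5,0,.15],60,-90)):
    print(a,*ik(*a))
E
```

```text
[-9.000e-04  2.343e-01  5.193e-01  6.000e-04  4.140e-01 -1.331e-01
  1.414e-01  3.001e-01  8.000e-02 -4.000e-04] 0.0004320885750585257
([0.58, 0.266, 0.13], 4.5, -1.3) [ 0.642  1.016 -1.03  -2.043 -0.764] err mm [ 0.0251  0.0269 -0.0139] deg 7.2 wrist [0.194 0.245 0.118]
([0.627, 0.266, 0.13], 4.5, -1.3) [ 0.547  0.914 -1.03  -1.88  -0.623] err mm [ 0.0172  0.0151 -0.0062] deg 3.5 wrist [0.225 0.231 0.149]
([0.627, 0.266, 0.13], 4.5, 10) [ 0.44   1.052 -1.03  -2.095 -0.336] err mm [ 0.0344  0.0246 -0.0178] deg 6.6 wrist [0.235 0.199 0.107]
([0.627, 0.266, 0.13], 4.5, -15) [ 0.627  0.835 -0.988 -1.7   -0.885] err mm [-0. -0.  0.] deg 0.0 wrist [0.224 0.261 0.171]
([0.627, 0.266, 0.13], 15, -1.3) [ 0.525  0.547 -1.03  -1.228 -0.565] err mm [0.013  0.0115 0.0017] deg 3.1 wrist [0.238 0.231 0.267]
([0.58, 0.266, 0.13], 20, -1.3) [ 0.581  0.368 -1.03  -0.893 -0.606] err mm [0.0135 0.015  0.0056] deg 4.9 wrist [0.216 0.238 0.324]
([0.627, 0.266, 0.13], 20, -1.3) [ 0.499  0.449 -1.03  -1.055 -0.503] err mm [0.006  0.0052 0.0016] deg 1.6 wrist [0.24  0.222 0.298]
([0.627, 0.266, 0.13], 30, -1.3) [ 0.461  0.298 -0.957 -0.677 -0.415] err mm [0. 0. 0.] deg 0.0 wrist [0.261 0.219 0.358]
([0.58, 0.266, 0.13], 30, -1.3) [ 0.514  0.246 -1.03  -0.679 -0.461] err mm [0.0007 0.0007 0.0004] deg 0.3 wrist [0.22  0.216 0.361]
([0.627, 0.266, 0.18], 4.5, -1.3) [ 0.558  0.696 -1.03  -1.622 -0.65 ] err mm [ 0.0217  0.0194 -0.0014] deg 4.1 wrist [0.232 0.239 0.219]
([0.5, 0.2, 0.25], 120, -5) [0.162 0.681 0.538 1.938 0.123] err mm [-0. -0. -0.] deg 0.0 wrist [0.718 0.198 0.633]
([0.5, 0, 0.15], 90, 90) [-0.161  0.211 -0.294  1.066  0.   ] err mm [-0.  0. -0.] deg 0.0 wrist [ 0.5   -0.     0.592]
([0.5, 0, 0.15], 120, 90) [ 0.138  0.302 -0.278  1.07  -0.518] err mm [ 0.  0. -0.] deg 0.0 wrist [0.511 0.152 0.551]
([0.5, 0, 0.15], 60, -90) [ 0.138  0.302 -0.278  1.07  -0.518] err mm [0. 0. 0.] deg 0.0 wrist [0.511 0.152 0.551]
```

```bash
python3 - <<'E'
from kin import *
from goto import delta
for a in (([.61,.29,.27],30,-1.3),([.573,.267,.22],30,-1.3),([.573,.267,.155],30,-1.3),([.573,.267,.155],32,-1.3),([.625,.266,.125],32,-1.3)):print(a,*ik(*a))
delta([.573,.267,.22],32,-1.3)
E
```

```text
([0.61, 0.29, 0.27], 30, -1.3) [ 0.526  0.015 -0.778 -0.198 -0.469] err mm [0. 0. 0.] deg 0.0 wrist [0.249 0.237 0.5  ]
([0.573, 0.267, 0.22], 30, -1.3) [ 0.523  0.019 -0.938 -0.363 -0.466] err mm [0. 0. 0.] deg 0.0 wrist [0.212 0.214 0.45 ]
([0.573, 0.267, 0.155], 30, -1.3) [ 0.523  0.172 -1.022 -0.6   -0.466] err mm [0. 0. 0.] deg 0.0 wrist [0.212 0.214 0.385]
([0.573, 0.267, 0.155], 32, -1.3) [ 0.516  0.149 -0.992 -0.512 -0.45 ] err mm [0. 0. 0.] deg 0.0 wrist [0.219 0.216 0.398]
([0.625, 0.266, 0.125], 32, -1.3) [ 0.458  0.284 -0.937 -0.608 -0.403] err mm [0. 0. 0.] deg 0.0 wrist [0.267 0.221 0.366]
slide [-0.0551 -0.0534 -0.0178] rot [0.0148 0.3021 0.0211] deg 27.286697866065154
```

```bash
python3 -m creep '[{"jaw":0.68,"slide":[0,0,0.02],"delta_rot":[0.003,0.06,0]},{"jaw":0.68,"slide":[0,0,0.04],"delta_rot":[0.006,0.12,0.005]},{"jaw":0.68,"slide":[-0.01,-0.01,0.04],"delta_rot":[0.009,0.18,0.01]},{"jaw":0.68,"slide":[-0.02,-0.02,0.04],"delta_rot":[0.012,0.24,0.015]},{"jaw":0.68,"slide":[-0.035,-0.035,0.04],"delta_rot":[0.015,0.302,0.021]},{"jaw":0.68,"slide":[-0.055,-0.053,0.03],"delta_rot":[0.015,0.302,0.021]},{"jaw":0.68,"slide":[-0.055,-0.053,0.01],"delta_rot":[0.015,0.302,0.021]},{"jaw":0.68,"slide":[-0.055,-0.053,-0.018],"delta_rot":[0.015,0.302,0.021]}]'
python3 -c "
from goto import *
delta([.573,.267,.155],32,-1.3)"
```

```text
time: 28.7
position: [0.5734, 0.2674, 0.2209]
ee_rot: [[-0.527, 0.023, 0.849], [0.014, 1.0, -0.019], [-0.849, 0.002, -0.528]]
contact_force: [0.6, -0.6, -0.8]
opening: 0.058
finger_force: 0.0
slide [-0.0004 -0.0004 -0.0659] rot [-0.0013  0.0018  0.0005] deg 0.19984941803234363
```

```bash
python3 -m creep '[{"jaw":0.68,"slide":[0,0,-0.01],"delta_rot":[0,0,0]},{"jaw":0.68,"slide":[0,0,-0.02],"delta_rot":[0,0,0]},{"jaw":0.68,"slide":[0,0,-0.03],"delta_rot":[0,0,0]},{"jaw":0.68,"slide":[0,0,-0.04],"delta_rot":[0,0,0]},{"jaw":0.68,"slide":[0,0,-0.05],"delta_rot":[0,0,0]},{"jaw":0.68,"slide":[0,0,-0.06],"delta_rot":[0,0,0]},{"jaw":0.68,"slide":[0,0,-0.066],"delta_rot":[0,0,0]},{"jaw":0.68,"slide":[0,0,-0.066],"delta_rot":[0,0,0]}]'
python3 - <<'E'
from goto import *
t=snapshot("top");s=snapshot("side");cv2.imwrite("pics/t9.png",t);cv2.imwrite("pics/s9.png",s)
t7=cv2.imread("pics/t7.png");s7=cv2.imread("pics/s7.png")
for c in(284,288):
  for im in(t7,t):print(c,im[152:184,c,2])
for im in(t7,t):print(im[162,270:296,0],im[172,270:296,0])
for im in(s7,s):print(im[185,330:360,0])
for im in(s7,s):print(im[170,335:360,0])
delta([.625,.266,.125],32,-1.3)
E
```

```text
time: 29.7
position: [0.5729, 0.2673, 0.1533]
ee_rot: [[-0.53, 0.023, 0.848], [0.012, 1.0, -0.02], [-0.848, 0.0, -0.53]]
contact_force: [-0.8, -0.6, -0.3]
opening: 0.0579
finger_force: 0.0
284 [ 34  36  33  27  71 176 215 173 105  79  79  82  82  83  81  81  81  80
  79  79  78  78  78  80  79  78 134 190 208 205 204 204]
284 [ 29  58 179 220 166  97  90  94  96  95  93  93  94  93  92  93  91  90
  91  92  92  92  92  92  94  89  95 179 214 211 210 210]
288 [ 35  37  33  30  59 177 217 194 131  80  79  81  79  82  81  82  81  81
  81  81  80  81  83  82  80  79 123 187 208 204 205 204]
288 [ 30  60 182 223 174 106  93  94  96  94  94  94  95  95  93  94  94  94
  94  95  95  95  93  97  94  91  95 178 215 211 209 208]
[46 47 46 48 52 52 49 47 47 47 46 46 45 46 47 47 46 45 47 47 56 73 82 80
 79 79] [49 45 38 39 42 43 42 45 43 44 49 43 47 47 45 49 49 48 47 49 47 45 46 49
 47 46]
[46 43 46 47 53 50 47 50 55 55 54 54 51 54 54 54 55 54 55 54 55 67 78 79
 80 82] [105  89  60  59  56  50  44  45  45  45  54  55  55  53  55  55  57  57
  57  53  55  52  47  49  46  47]
[ 52  57  54  48  48  49  58  53  52  47  54  63  55  49  43  55  60  52
  31  20  40  51  62 104 168 200 203 205 202 205]
[ 45  47  54  51  54  51  55  57  54  52  55  66  61  48  50  52  57  65
  54  29  38  51  60 107 171 202 206 207 205 205]
[ 57  55  50  45  52  61  56  49  59  59  48  46  50  57  57  52  50  49
  49  56  57  56  81 136 178]
[ 61  59  56  51  57  59  61  49  49  59  66  57  48  51  53  57  62  59
  53  49  52  56  79 137 180]
slide [ 0.0516 -0.0016 -0.0294] rot [-0.0006  0.0007  0.0004] deg 0.08489620499191278
```

```bash
python3 - <<'E'
from h import *
f=plane("top",(287,178.4),.002);g=plane("top",(287,156.5),.19);print(f,g,np.degrees(np.arctan2(g[0]-f[0],.188)))
f7=plane("top",(287,178.0),.002);g7=plane("top",(287,160.0),.19);print(f7,g7,np.degrees(np.arctan2(g7[0]-f7[0],.188)))
E
```

```text
[0.59249675 0.18843316 0.002     ] [0.62256193 0.174525   0.19      ] 9.085872173929774
[0.5941328  0.18848677 0.002     ] [0.60958039 0.17409962 0.19      ] 4.6973291799661485
```

```bash
python3 -m creep '[{"jaw":0.68,"slide":[0.008,0,-0.007],"delta_rot":[0,0,0]},{"jaw":0.68,"slide":[0.016,0,-0.013],"delta_rot":[0,0,0]},{"jaw":0.68,"slide":[0.026,-0.001,-0.019],"delta_rot":[0,0,0]},{"jaw":0.68,"slide":[0.036,-0.001,-0.023],"delta_rot":[0,0,0]},{"jaw":0.68,"slide":[0.046,-0.001,-0.026],"delta_rot":[0,0,0]},{"jaw":0.68,"slide":[0.055,-0.001,-0.028],"delta_rot":[0,0,0]},{"jaw":0.68,"slide":[0.061,-0.001,-0.028],"delta_rot":[0,0,0]},{"jaw":0.68,"slide":[0.061,-0.001,-0.028],"delta_rot":[0,0,0]}]'
```

```text
time: 30.8
position: [0.6348, 0.2664, 0.1266]
ee_rot: [[-0.529, 0.024, 0.849], [0.013, 1.0, -0.019], [-0.849, 0.001, -0.529]]
contact_force: [0.2, 0.8, -0.1]
opening: 0.0581
finger_force: 0.0
```

No contact on the way in. I'll close.

```bash
python3 -m creep '[{"jaw":0.2,"slide":[0,0,0],"delta_rot":[0,0,0]},{"jaw":0.2,"slide":[0,0,0],"delta_rot":[0,0,0]},{"jaw":0.2,"slide":[0,0,0],"delta_rot":[0,0,0]},{"jaw":0.2,"slide":[0,0,0],"delta_rot":[0,0,0]},{"jaw":0.2,"slide":[0,0,0],"delta_rot":[0,0,0]},{"jaw":0.2,"slide":[0,0,0],"delta_rot":[0,0,0]},{"jaw":0.2,"slide":[0,0,0],"delta_rot":[0,0,0]},{"jaw":0.2,"slide":[0,0,0],"delta_rot":[0,0,0]}]' 90
python3 -m creep '[{"jaw":0.2,"slide":[0,0,0.01],"delta_rot":[0,0,0]},{"jaw":0.2,"slide":[-0.005,0,0.02],"delta_rot":[0,0,0]},{"jaw":0.2,"slide":[-0.01,0,0.03],"delta_rot":[0,0,0]},{"jaw":0.2,"slide":[-0.015,0,0.045],"delta_rot":[0,0,0]},{"jaw":0.2,"slide":[-0.02,0,0.06],"delta_rot":[0,0,0]},{"jaw":0.2,"slide":[-0.025,0,0.08],"delta_rot":[0,0,0]},{"jaw":0.2,"slide":[-0.03,0,0.1],"delta_rot":[0,0,0]},{"jaw":0.2,"slide":[-0.03,0,0.12],"delta_rot":[0,0,0]}]'
python3 - <<'E'
from goto import *
s=snapshot("side");t=snapshot("top");cv2.imwrite("pics/s10.png",s);cv2.imwrite("pics/t10.png",t)
delta([.56,.24,.33],117,-1.3)
from kin import *
for a in (([.60,.2664,.246],32,-1.3),([.58,.2,.33],75,-1.3),([.56,.15,.33],117,-1.3),([.5,.05,.3],117,-45),([.52,-.05,.2],113,-94.7),([.52,-.05,.2],113,85.3),([.52,-.05,.12],113,-94.7),([.52,-.05,.12],113,85.3)):print(a,*ik(*a))
E
```

```text
time: 31.8
position: [0.6343, 0.2665, 0.1264]
ee_rot: [[-0.529, 0.023, 0.848], [0.013, 1.0, -0.019], [-0.849, 0.001, -0.529]]
contact_force: [-1.2, 0.4, 2.6]
opening: 0.0341
finger_force: 89.4
time: 32.8
position: [0.6031, 0.2663, 0.247]
ee_rot: [[-0.53, 0.023, 0.848], [0.013, 1.0, -0.019], [-0.848, 0.001, -0.53]]
contact_force: [-0.5, -0.1, -2.8]
opening: 0.0336
finger_force: 89.8
slide [-0.0451 -0.0272  0.0793] rot [0.0197 0.9483 0.002 ] deg 85.36348264401414
([0.6, 0.2664, 0.246], 32, -1.3) [ 0.484  0.002 -0.829 -0.21  -0.424] err mm [0. 0. 0.] deg 0.0 wrist [0.244 0.219 0.488]
([0.58, 0.2, 0.33], 75, -1.3) [ 0.234  0.168  0.061  1.21  -0.066] err mm [-0. -0. -0.] deg 0.0 wrist [0.468 0.194 0.757]
([0.56, 0.15, 0.33], 117, -1.3) [0.095 0.824 1.027 2.242 0.053] err mm [-0. -0. -0.] deg 0.0 wrist [0.76  0.153 0.723]
([0.5, 0.05, 0.3], 117, -45) [-0.212  0.47   0.338  1.843  0.249] err mm [ 0.  0. -0.] deg 0.0 wrist [ 0.651 -0.058  0.697]
([0.52, -0.05, 0.2], 113, -94.7) [-0.466  0.305 -0.106  1.317  0.371] err mm [ 0.  0. -0.] deg 0.0 wrist [ 0.531 -0.177  0.616]
([0.52, -0.05, 0.2], 113, 85.3) [-0.025  0.264 -0.158  1.173 -0.401] err mm [-0.  0. -0.] deg 0.0 wrist [0.533 0.067 0.618]
([0.52, -0.05, 0.12], 113, -94.7) [-0.466  0.361 -0.233  1.134  0.371] err mm [-0.  0. -0.] deg 0.0 wrist [ 0.531 -0.177  0.536]
([0.52, -0.05, 0.12], 113, 85.3) [-0.025  0.321 -0.287  0.987 -0.401] err mm [-0. -0.  0.] deg 0.0 wrist [0.533 0.067 0.538]
```

```bash
python3 -m creep '[{"jaw":0.2,"slide":[0,0,0.02],"delta_rot":[0.002,0.11,0]},{"jaw":0.2,"slide":[-0.005,-0.01,0.04],"delta_rot":[0.005,0.22,0]},{"jaw":0.2,"slide":[-0.01,-0.025,0.055],"delta_rot":[0.007,0.33,0]},{"jaw":0.2,"slide":[-0.02,-0.045,0.07],"delta_rot":[0.009,0.44,0]},{"jaw":0.2,"slide":[-0.03,-0.065,0.08],"delta_rot":[0.011,0.55,0]},{"jaw":0.2,"slide":[-0.04,-0.085,0.08],"delta_rot":[0.014,0.66,0]},{"jaw":0.2,"slide":[-0.05,-0.1,0.08],"delta_rot":[0.016,0.77,0]},{"jaw":0.2,"slide":[-0.06,-0.115,0.08],"delta_rot":[0.018,0.878,0]}]'
python3 - <<'E'
from goto import *
from kin import *
o=observe();print(o["position"].round(4),o["ee_rot"].round(3),o["opening"],o["joint_positions"].round(3))
for w in(-30,-60,-94.7):print(ik([.53,.1,.3],111,w))
delta([.52,.0,.28],111,-94.7)
E
```

```text
time: 33.9
position: [0.545, 0.1509, 0.3269]
ee_rot: [[-0.962, 0.022, -0.272], [0.022, 1.0, 0.004], [0.272, -0.002, -0.962]]
contact_force: [1.4, 0.2, -3.1]
opening: 0.0345
finger_force: 89.8
[0.545  0.1509 0.3269] [[-0.962  0.022 -0.272]
 [ 0.022  1.     0.004]
 [ 0.272 -0.002 -0.962]] 0.03449444605430259 [0.11  0.55  0.6   1.894 0.034 0.128]
(array([-0.054,  0.51 ,  0.44 ,  1.831,  0.163]), 'err mm', array([ 0.,  0., -0.]), 'deg', np.float64(0.0), 'wrist', array([0.669, 0.044, 0.714]))
(array([-0.126,  0.39 ,  0.264,  1.674,  0.289]), 'err mm', array([ 0., -0., -0.]), 'deg', np.float64(0.0), 'wrist', array([0.616, 0.003, 0.718]))
(array([-0.168,  0.208,  0.024,  1.42 ,  0.365]), 'err mm', array([-0.,  0., -0.]), 'deg', np.float64(0.0), 'wrist', array([ 0.526, -0.008,  0.722]))
slide [-0.025  -0.1509 -0.0469] rot [ 0.049   0.0422 -1.0373] deg 93.53785656645059
```

```bash
python3 -m creep '[{"jaw":0.2,"slide":[0,-0.01,0],"delta_rot":[0,0,-0.11]},{"jaw":0.2,"slide":[-0.004,-0.025,0],"delta_rot":[0,0,-0.22]},{"jaw":0.2,"slide":[-0.008,-0.045,0],"delta_rot":[0,0,-0.33]},{"jaw":0.2,"slide":[-0.012,-0.065,0],"delta_rot":[0,0,-0.44]},{"jaw":0.2,"slide":[-0.016,-0.09,0],"delta_rot":[0,0,-0.55]},{"jaw":0.2,"slide":[-0.02,-0.115,0],"delta_rot":[0,0,-0.66]},{"jaw":0.2,"slide":[-0.024,-0.135,0],"delta_rot":[0,0,-0.77]},{"jaw":0.2,"slide":[-0.025,-0.15,0],"delta_rot":[0,0,-0.88]}]'
python3 - <<'E'
from goto import *
delta([.52,-.09,.28],111,-94.7)
E
```

```text
time: 34.9
position: [0.5195, -0.0, 0.3254]
ee_rot: [[-0.153, 0.987, -0.045], [0.951, 0.159, 0.266], [0.27, -0.002, -0.963]]
contact_force: [-0.1, -1.1, -3.2]
opening: 0.0345
finger_force: 90.1
slide [ 0.0005 -0.09   -0.0454] rot [ 0.0597  0.0008 -0.154 ] deg 14.866295139175644
```

```bash
python3 -m creep '[{"jaw":0.2,"slide":[0,-0.015,-0.01],"delta_rot":[0,0,-0.05]},{"jaw":0.2,"slide":[0,-0.035,-0.02],"delta_rot":[0,0,-0.1]},{"jaw":0.2,"slide":[0,-0.06,-0.03],"delta_rot":[0,0,-0.154]},{"jaw":0.2,"slide":[0,-0.08,-0.045],"delta_rot":[0,0,-0.154]},{"jaw":0.2,"slide":[0,-0.09,-0.06],"delta_rot":[0,0,-0.154]},{"jaw":0.2,"slide":[0,-0.09,-0.07],"delta_rot":[0,0,-0.154]},{"jaw":0.2,"slide":[0,-0.09,-0.07],"delta_rot":[0,0,-0.154]},{"jaw":0.2,"slide":[0,-0.09,-0.07],"delta_rot":[0,0,-0.154]}]'
python3 - <<'E'
from goto import *
s=snapshot("side");t=snapshot("top");cv2.imwrite("pics/s11.png",s);cv2.imwrite("pics/t11.png",t)
a=cv2.resize(t[130:240,300:420],None,fx=3.3,fy=3.3,interpolation=cv2.INTER_CUBIC)
b=cv2.resize(s[110:250,290:390],None,fx=4,fy=4,interpolation=cv2.INTER_CUBIC)
o=np.zeros((560,800,3),np.uint8);o[:363,:396]=a;o[:,400:]=b;cv2.imwrite("pics/v11.png",o)
o=observe();print(o["position"].round(4),o["ee_rot"].round(3))
E
```

```text
time: 35.9
position: [0.5194, -0.0879, 0.2566]
ee_rot: [[0.072, 0.997, 0.018], [0.96, -0.074, 0.27], [0.271, -0.002, -0.963]]
contact_force: [0.6, -1.0, -2.8]
opening: 0.0341
finger_force: 90.0
[ 0.5196 -0.0881  0.2569] [[ 0.072  0.997  0.019]
 [ 0.96  -0.074  0.27 ]
 [ 0.27  -0.001 -0.963]]
```

View pics/v11.png

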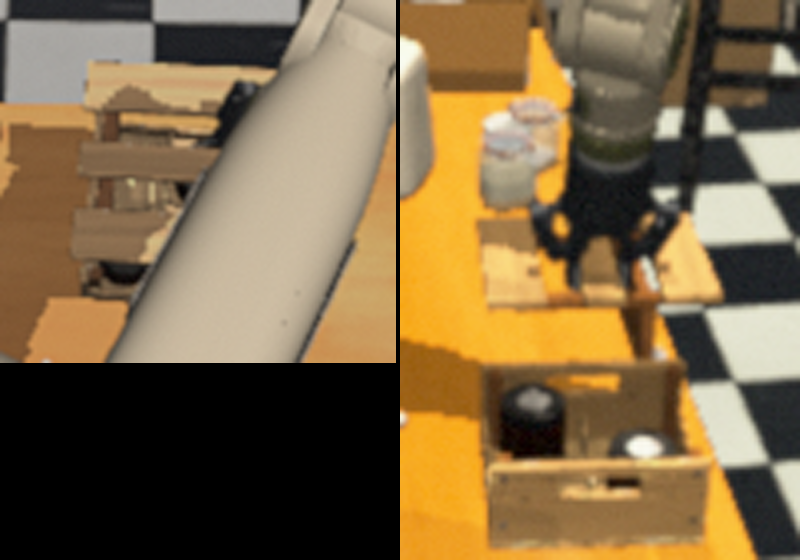

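The picture shows the lid, cleats down, held by the middle slat over the crate. Its +y end corners are at top-view (327,148) and (321,208), and in the side view at (310,165) and (362,163). I'll triangulate its tilt.

```bash
python3 - <<'E'
from goto import *
ft=lambda x,y:(300+x/3.3-.35,130+y/3.3-.35)
fs=lambda x,y:(290+(x-400)/4-.4,110+y/4-.4)
print("b near",tri(ft(72,258),fs(480,222)));print("b far",tri(ft(90,62),fs(690,215)))
# nearer end (a): ray from the side view at known x of the lid corners
for q in((487,303),(720,298)):
    for z in(.23,.25,.26,.27,.29):print(q,z,plane("side",fs(*q),z).round(4))
E
```

```text
b near (array([0.42638283, 0.04846342, 0.25614312]), np.float64(0.002266019714641503))
b far (array([0.63181585, 0.03323821, 0.25977466]), np.float64(0.0016131259979490521))
(487, 303) 0.23 [ 0.421  -0.0591  0.23  ]
(487, 303) 0.25 [ 0.4168 -0.0915  0.25  ]
(487, 303) 0.26 [ 0.4147 -0.1077  0.26  ]
(487, 303) 0.27 [ 0.4125 -0.1239  0.27  ]
(487, 303) 0.29 [ 0.4083 -0.1563  0.29  ]
(720, 298) 0.23 [ 0.639  -0.0751  0.23  ]
(720, 298) 0.25 [ 0.6296 -0.1071  0.25  ]
(720, 298) 0.26 [ 0.625  -0.1231  0.26  ]
(720, 298) 0.27 [ 0.6203 -0.1391  0.27  ]
(720, 298) 0.29 [ 0.611  -0.1712  0.29  ]
```

```bash
python3 - <<'E'
from goto import *
delta([.5194,-.0897,.16],112.5,-94.6)
E
```

```text
slide [-0.0002 -0.0016 -0.0969] rot [ 0.0754 -0.0067 -0.0038] deg 6.823591241558793
```

```bash
python3 -m creep '[{"jaw":0.2,"slide":[0,0,-0.015],"delta_rot":[0.03,-0.002,-0.002]},{"jaw":0.2,"slide":[0,0,-0.03],"delta_rot":[0.06,-0.005,-0.003]},{"jaw":0.2,"slide":[0,-0.0015,-0.045],"delta_rot":[0.075,-0.0067,-0.004]},{"jaw":0.2,"slide":[0,-0.0015,-0.06],"delta_rot":[0.075,-0.0067,-0.004]},{"jaw":0.2,"slide":[0,-0.0015,-0.075],"delta_rot":[0.075,-0.0067,-0.004]},{"jaw":0.2,"slide":[0,-0.0015,-0.09],"delta_rot":[0.075,-0.0067,-0.004]},{"jaw":0.2,"slide":[0,-0.0015,-0.097],"delta_rot":[0.075,-0.0067,-0.004]},{"jaw":0.2,"slide":[0,-0.0015,-0.097],"delta_rot":[0.075,-0.0067,-0.004]}]'
python3 - <<'E'
from goto import *
s=snapshot("side");t=snapshot("top");cv2.imwrite("pics/s12.png",s);cv2.imwrite("pics/t12.png",t)
delta([.5194,-.0897,.16],112.5,-94.6)
# predicted lid outline: centre mid-plane .174 -> outer face z .179
h=np.array([-.0802,-.9968]);w=np.array([.9968,-.0802]);c=np.array([.522,-.058])
for n in("top","side"):
  for i,j,l in((-1,-1,"b near"),(-1,1,"b far"),(1,-1,"a near"),(1,1,"a far")):print(n,l,proj(n,np.r_[c+i*.097*h+j*.104*w,.179]).round(1))
g=cv2.cvtColor(s,cv2.COLOR_BGR2HSV)
print("side cols through the lid: hue/sat/val")
for c_ in(318,355):print(c_,[tuple(int(k) for k in s[r,c_]) for r in range(178,226,1)])
E
```

```text
time: 37.0
position: [0.519, -0.0898, 0.1589]
ee_rot: [[0.076, 0.997, 0.029], [0.921, -0.081, 0.382], [0.383, -0.002, -0.924]]
contact_force: [-0.2, -0.8, -2.8]
opening: 0.0343
finger_force: 90.1
slide [-0.0001  0.0004  0.0003] rot [ 0.0003 -0.0004  0.0007] deg 0.07783040791863961
top b near [322.  211.9]
top b far [327.6 155.2]
top a near [377.5 217.2]
top a far [381.6 160.1]
side b near [309.2 182.4]
side b far [361.1 181.5]
side a near [311.4 210.1]
side a far [368.5 208.9]
side cols through the lid: hue/sat/val
318 [(49, 182, 249), (49, 179, 249), (51, 184, 249), (51, 184, 248), (62, 164, 230), (72, 135, 187), (71, 123, 164), (72, 123, 163), (75, 123, 166), (72, 121, 161), (69, 120, 158), (70, 120, 160), (72, 119, 160), (70, 117, 157), (67, 116, 155), (67, 116, 154), (70, 119, 156), (67, 117, 154), (70, 124, 163), (99, 172, 224), (117, 201, 245), (120, 207, 247), (121, 206, 247), (123, 207, 247), (123, 207, 247), (124, 210, 248), (123, 209, 248), (124, 211, 248), (124, 208, 248), (115, 198, 243), (113, 191, 239), (110, 186, 236), (88, 151, 200), (68, 114, 147), (47, 77, 105), (29
[... 208 characters left out ...]
9, 222, 223), (166, 205, 222), (130, 200, 238), (123, 211, 248), (125, 211, 248), (110, 183, 230), (77, 122, 154), (60, 71, 78), (70, 71, 72), (58, 57, 58), (40, 41, 40), (24, 27, 24), (25, 24, 23), (28, 28, 31), (34, 40, 47), (39, 59, 78), (52, 88, 118), (67, 113, 150), (75, 125, 164), (76, 130, 169), (71, 125, 167), (75, 127, 168), (75, 129, 171), (97, 164, 218), (113, 191, 239), (114, 197, 242), (116, 199, 243), (120, 205, 245), (121, 205, 243), (97, 167, 216), (71, 122, 162), (58, 97, 132), (44, 72, 98), (33, 63, 87), (40, 68, 88), (36, 61, 84), (36, 60, 86), (36, 56, 79), (32, 46, 61), (42, 49, 52), (46, 53, 57), (68, 76, 81), (71, 81, 84), (60, 75, 87), (80, 131, 170), (118, 198, 234)]
```

```bash
python3 - <<'E'
from h import *
s=cv2.imread("pics/s12.png").astype(int);t=cv2.imread("pics/t12.png").astype(int)
for r in(190,205):print("side",r,s[r,304:316,0],s[r,358:374,0])
for c in(330,334,338):print("top col",c,"far",t[148:162,c,0],"near",t[205:220,c,0])
for r in(160,205):print("top row",r,t[r,316:332,0])
E
python3 -m creep '[{"jaw":0.2,"slide":[0,0,-0.01],"delta_rot":[0,0,0]},{"jaw":0.2,"slide":[0,0,-0.02],"delta_rot":[0,0,0]},{"jaw":0.2,"slide":[0,0,-0.03],"delta_rot":[0,0,0]},{"jaw":0.2,"slide":[0,0,-0.04],"delta_rot":[0,0,0]},{"jaw":0.2,"slide":[0,0,-0.048],"delta_rot":[0,0,0]},{"jaw":0.2,"slide":[0,0,-0.052],"delta_rot":[0,0,0]},{"jaw":0.2,"slide":[0,0,-0.052],"delta_rot":[0,0,0]},{"jaw":0.2,"slide":[0,0,-0.052],"delta_rot":[0,0,0]}]'
```

```text
side 190 [43 46 47 51 44 55 66 70 72 73 69 76] [ 89 120 125 124 117  89  48  44  79 147 194 203 205 207 205 205]
side 205 [ 23  27  27  23  28  30  50  91 120 123 124 124] [124 125 123 121 121 126 129 124 115 108 114 118 123 128 140 131]
top col 330 far [165 166 166 166 166 164 166 166 142 123 126 129 129 125] near [75 80 83 81 80 79 78 81 63 42 47 45 58 61 51]
top col 334 far [166 166 165 166 166 165 167 167 140 119 124 130 131 126] near [76 78 83 83 81 80 80 78 60 23 18 58 71 70 58]
top col 338 far [165 165 165 165 165 164 164 167 124 106 125 129 129 125] near [75 77 83 83 81 82 80 77 71 45 10 36 69 77 56]
top row 160 [167 165 165 167 165 166 165 166 167 166 167 151 128 127 129 128]
top row 205 [57 54 56 55 55 56 62 75 76 75 78 77 78 77 75 76]
time: 38.1
position: [0.5195, -0.0902, 0.1076]
ee_rot: [[0.075, 0.997, 0.031], [0.921, -0.081, 0.381], [0.382, -0.001, -0.924]]
contact_force: [0.3, -0.3, -2.4]
opening: 0.0339
finger_force: 90.2
```

The lid edges match the planned outline within about 1 mm. I'll lower it gently while watching the force.

```bash
python3 -m creep '[{"jaw":0.2,"slide":[0,0,-0.0015],"delta_rot":[0,0,0]},{"jaw":0.2,"slide":[0,0,-0.003],"delta_rot":[0,0,0]},{"jaw":0.2,"slide":[0,0,-0.0045],"delta_rot":[0,0,0]},{"jaw":0.2,"slide":[0,0,-0.006],"delta_rot":[0,0,0]},{"jaw":0.2,"slide":[0,0,-0.0075],"delta_rot":[0,0,0]},{"jaw":0.2,"slide":[0,0,-0.009],"delta_rot":[0,0,0]},{"jaw":0.2,"slide":[0,0,-0.01],"delta_rot":[0,0,0]},{"jaw":0.2,"slide":[0,0,-0.01],"delta_rot":[0,0,0]}]'
```

```text
time: 39.1
position: [0.5197, -0.0902, 0.0973]
ee_rot: [[0.075, 0.997, 0.031], [0.921, -0.081, 0.381], [0.382, -0.0, -0.924]]
contact_force: [2.7, 0.7, -3.3]
opening: 0.0339
finger_force: 90.2
```

```bash
python3 -m creep '[{"jaw":0.2,"slide":[0,0,-0.0015],"delta_rot":[0,0,0]},{"jaw":0.2,"slide":[0,0,-0.003],"delta_rot":[0,0,0]},{"jaw":0.2,"slide":[0,0,-0.004],"delta_rot":[0,0,0]},{"jaw":0.2,"slide":[0,0,-0.005],"delta_rot":[0,0,0]},{"jaw":0.2,"slide":[0,0,-0.006],"delta_rot":[0,0,0]},{"jaw":0.2,"slide":[0,0,-0.006],"delta_rot":[0,0,0]},{"jaw":0.2,"slide":[0,0,-0.006],"delta_rot":[0,0,0]},{"jaw":0.2,"slide":[0,0,-0.006],"delta_rot":[0,0,0]}]'
```

```text
time: 40.1
position: [0.5197, -0.0902, 0.0915]
ee_rot: [[0.075, 0.997, 0.031], [0.921, -0.081, 0.381], [0.382, -0.0, -0.924]]
contact_force: [5.3, -1.2, -0.9]
opening: 0.0341
finger_force: 90.5
```

```bash
python3 -m creep '[{"jaw":0.2,"slide":[0.001,0,0],"delta_rot":[0,0,0]},{"jaw":0.2,"slide":[0.002,0,0],"delta_rot":[0,0,0]},{"jaw":0.2,"slide":[0.002,0,-0.001],"delta_rot":[0,0,0]},{"jaw":0.2,"slide":[0.002,0,-0.002],"delta_rot":[0,0,0]},{"jaw":0.2,"slide":[0.002,0,-0.002],"delta_rot":[0,0,0]},{"jaw":0.2,"slide":[0.002,0,-0.0025],"delta_rot":[0,0,0]},{"jaw":0.2,"slide":[0.002,0,-0.0025],"delta_rot":[0,0,0]},{"jaw":0.2,"slide":[0.002,0,-0.0025],"delta_rot":[0,0,0]}]'
```

```text
time: 41.1
position: [0.5213, -0.09, 0.0888]
ee_rot: [[0.076, 0.997, 0.03], [0.921, -0.081, 0.381], [0.382, -0.001, -0.924]]
contact_force: [0.7, -0.9, -2.1]
opening: 0.0342
finger_force: 90.2
```

```bash
python3 -m creep '[{"jaw":0.2,"slide":[0,0,-0.0005],"delta_rot":[0,0,0]},{"jaw":0.2,"slide":[0,0,-0.001],"delta_rot":[0,0,0]},{"jaw":0.2,"slide":[0,0,-0.0015],"delta_rot":[0,0,0]},{"jaw":0.2,"slide":[0,0,-0.002],"delta_rot":[0,0,0]},{"jaw":0.2,"slide":[0,0,-0.002],"delta_rot":[0,0,0]},{"jaw":0.2,"slide":[0,0,-0.002],"delta_rot":[0,0,0]},{"jaw":0.2,"slide":[0,0,-0.002],"delta_rot":[0,0,0]},{"jaw":0.2,"slide":[0,0,-0.002],"delta_rot":[0,0,0]}]'
```

```text
time: 42.1
position: [0.5213, -0.0901, 0.0879]
ee_rot: [[0.076, 0.997, 0.031], [0.921, -0.082, 0.381], [0.382, -0.001, -0.924]]
contact_force: [-2.4, -0.4, 7.7]
opening: 0.0343
finger_force: 91.5
```

```bash
python3 -m creep '[{"jaw":0.35,"slide":[0,0,0],"delta_rot":[0,0,0]},{"jaw":0.45,"slide":[0,0,0],"delta_rot":[0,0,0]},{"jaw":0.55,"slide":[0,0,0],"delta_rot":[0,0,0]},{"jaw":0.62,"slide":[0,0,0],"delta_rot":[0,0,0]},{"jaw":0.62,"slide":[0,0,0],"delta_rot":[0,0,0]},{"jaw":0.62,"slide":[0,-0.004,0.01],"delta_rot":[0,0,0]},{"jaw":0.62,"slide":[-0.001,-0.012,0.03],"delta_rot":[0,0,0]},{"jaw":0.62,"slide":[-0.002,-0.025,0.06],"delta_rot":[0,0,0]}]'
python3 -m creep '[{"jaw":0.62,"slide":[0,-0.01,0.04],"delta_rot":[0,0,0]},{"jaw":0.62,"slide":[0,-0.02,0.08],"delta_rot":[0,0,0]},{"jaw":0.62,"slide":[0,-0.03,0.12],"delta_rot":[0,0,0]},{"jaw":0.62,"slide":[0,-0.07,0.15],"delta_rot":[0,0,0]},{"jaw":0.62,"slide":[0,-0.11,0.15],"delta_rot":[0,0,0]},{"jaw":0.62,"slide":[0,-0.16,0.15],"delta_rot":[0,0,0]},{"jaw":0.62,"slide":[0,-0.21,0.15],"delta_rot":[0,0,0]},{"jaw":0.62,"slide":[0,-0.26,0.15],"delta_rot":[0,0,0]}]'
python3 - <<'E'
from goto import *
s=snapshot("side");t=snapshot("top");cv2.imwrite("pics/s13.png",s);cv2.imwrite("pics/t13.png",t)
h=np.array([-.0802,-.9968]);w=np.array([.9968,-.0802]);c=np.array([.5235,-.0585])
for n in("top","side"):
  for i,j,l in((-1,-1,"b near"),(-1,1,"b far"),(1,-1,"a near"),(1,1,"a far")):print(n,l,proj(n,np.r_[c+i*.097*h+j*.104*w,.108]).round(1))
for r in(175,190,205):print("top row",r,"L",t[r,316:334,0])
for k in(330,345,360):print("top col",k,"far",t[156:174,k,0],"near",t[214:232,k,0])
for k in(318,340,360):print("side col",k,"b",s[194:212,k,0],"a",s[222:244,k,0])
for r in(210,222):print("side row",r,s[r,302:318,0],s[r,355:374,0])
E
```

```text
time: 43.1
position: [0.5188, -0.115, 0.1474]
ee_rot: [[0.076, 0.997, 0.029], [0.921, -0.081, 0.382], [0.383, -0.002, -0.924]]
contact_force: [0.7, -0.1, -0.2]
opening: 0.053
finger_force: 0.0
time: 44.1
position: [0.5189, -0.3766, 0.2977]
ee_rot: [[0.075, 0.997, 0.031], [0.921, -0.081, 0.38], [0.382, 0.0, -0.924]]
contact_force: [0.7, -0.9, 0.5]
opening: 0.0531
finger_force: 0.0
top b near [322.1 215.2]
top b far [327.5 160.7]
top a near [375.3 220.2]
top a far [379.3 165.5]
side b near [309.5 197.4]
side b far [360.3 196.4]
side a near [311.7 226. ]
side a far [367.5 224.6]
top row 175 L [ 83  65  56  55  56  54  55  55  56  52  51  63  92 113 100  70  71  82]
top row 190 L [ 51  53  50  52  52  50  50  55  98 128 120 117 117 115 115 117 117 116]
top row 205 L [ 75  53  54  54  55  51  54 100 131 131 129 128 129 126 128 127 128 128]
top col 330 far [160 160 160 161 161 136 117 123 126 128 125 120 123 126 127 125 124 122] near [76 80 60 53 59 49 41 68 81 82 81 83 74 59 52 51 50 49]
top col 345 far [139 140 141 142 143 104  80 111 125 128 126 120 119 123 129 127 126 125] near [125 12
[... 358 characters left out ...]
46 45 46 48 46 40 41 41 39 45 46 43]
side col 340 b [ 51  50  55  71 102 109  91  62  48  37  24  21  22  26  21  22  17  27] a [126 122 119 101  73  61  55  53  50  58  76 102  94  66  63  61  64  67
  70  67  67  68]
side col 360 b [ 56  38  30  26  27  17  27  23  24  23  19  22  20  43  97 124 125 121] a [122 124 121  97  61  53  51  56  63  61  62  66  63  63  63  67  62  61
  61  63  65  70]
side row 210 [ 21  25  22  20  23  25  25  34  83 120 123 124 126 128 130 127] [127 129 126 123 121 125 126 129 155 188 159  58  25  26  24  26  24  31
  25]
side row 222 [21 22 29 29 26 25 34 38 41 65 74 78 73 73 70 72] [128 127 124 125 124 122 117 118 126 129 121 106  88 144 198 205 206 205
 204]
```

```bash
python3 -c "
from cell import *
print(observe()['contact_force'],sign_off())"
```

```text
the job is handed in; nothing more can be done
[-0.13285354  0.00963614 -0.33440701] None
```

The job is handed in: both amber jars were stood upright in separate crate cells and the lid was flipped against the backstop and laid on cleats down. The final images put its edges within a few mm of the seated position, though during the flip the fingers once pressed down on the standing lid, with the wrist force reading 61 N.

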